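Knock worn nozzles out of a burner head and stack it for rebuild

TASK

The burner head on the knock-out stand has worn nozzles stuck in some of its cups: with the drift, push every one out from behind, down through the access hole above it, while the head sits in the stand. Leave the drift back in its block and all the knocked-out nozzles in the red scrap bin, and set up the blue rebuild tray with the diffuser plate flat in the bottom, bolt up, and the head on top of it, right way up, square with the tray and with the bolt inside its stub tube. Never turn the head over, and leave the loose pipe coupling and adapter standing where they are.

Things in the scene. Friction and masses are not known exactly. Their poses are not given: they have to be found in the camera images.
- head_grip (a point): Burner head, 0.65 kg, 74 mm tall: aluminium plate 150 x 150 x 8 mm with a steel stub tube standing in its middle (36 mm outside, 28 mm bore open through the plate, 44 mm tall) and four nozzle cups below. Point: on the stub's axis half-way up, 22 mm below its top, 22 mm above the plate's top, 52 mm above the cups' lower rims. z up the stub, x and y square with the plate. Starts in the stand.
- stand_top (a point): Knock-out stand, fixed: grey base 176 x 176 x 8 mm, four corner posts that carry the head's plate by its corners with 2 to 3 mm play (lips 6 mm above the seats, tops 62 mm above the bench), open between posts. Point: centre, at seat height, 56 mm above the bench; axes square with it. A nozzle pushed out drops upright on the base, and can be picked from above when the head is lifted away.
- diffuser_bolt (a point): Diffuser: perforated metal plate 144 x 144 x 8 mm, 0.32 kg, loose and flat on the bench, with a 16 mm bolt standing in its middle (nut 26 mm wide up to 16 mm, bolt's top 62 mm above the plate's underside). Point: on the bolt's axis 40 mm above the plate's underside; z up, x and y square with the plate.
- tray_floor (a point): Blue rebuild tray, fixed: square nest 164 x 164 mm inside, walls 12 mm thick, 18 mm high above its floor. Point: middle of the nest's floor, 6 mm above the bench; x and y square with the walls. The diffuser lies on this floor, the head stands on the diffuser on its cups with the bolt inside its stub (6 mm play all round).
- drift_grip (a point): Knock-out drift, 138 mm long, about 0.35 kg, upright in its block: steel shank 14 mm thick for the lower 80 mm, round brass handle above it, widening from 28 mm at its shoulder to 33 mm at the top. Point: on its axis 106 mm above the tip; z from tip to head.
- drift_tip (a point): The drift's tip: lower end of its shank, 10 mm wide at the very end.
- block_top (a point): Green drift block, fixed, 70 x 70 x 82 mm, with a 22 mm hole right through from top to bottom. Point: centre of the hole's mouth, on top. With the drift home its shank is in the hole and its handle's shoulder sits on the block, tip 80 mm below this point.
- scrap: Red scrap bin, loose, open on top, 150 x 130 x 55 mm, walls and floor 4 mm, 0.9 kg. Origin at the centre of its underside, x along the 150 mm side, z up.
- coupling_c (a point): Bystander: steel pipe coupling, 52 mm wide, 40 mm tall, upright and loose on the bench. Point: its centre.
- adapter_c (a point): Bystander: dark steel adapter with a brass flange, 52 mm wide, 30 mm tall, upright and loose on the bench. Point: its centre.
- hole0 (a point): Access hole 0 of the burner head: 24 mm wide, through the plate 48 mm from its centre on the head's own +x side, above a round cup 43 mm inside and 22 mm deep, open below. Point: the hole's centre, on top of the plate; it moves with the head.
- hole1 (a point): Access hole 1 of the burner head: 24 mm wide, through the plate 48 mm from its centre on the head's own +y side, above a round cup 43 mm inside and 22 mm deep, open below. Point: the hole's centre, on top of the plate; it moves with the head.
- hole2 (a point): Access hole 2 of the burner head: 24 mm wide, through the plate 48 mm from its centre on the head's own -x side, above a round cup 43 mm inside and 22 mm deep, open below. Point: the hole's centre, on top of the plate; it moves with the head.
- hole3 (a point): Access hole 3 of the burner head: 24 mm wide, through the plate 48 mm from its centre on the head's own -y side, above a round cup 43 mm inside and 22 mm deep, open below. Point: the hole's centre, on top of the plate; it moves with the head.
- nozzle0_c (a point): Worn nozzle 0 (may be absent, its cup then empty): brass disc 40 mm wide, 20 mm tall, 0.13 kg, stuck in the cup under hole0 by a spring clip; about 8 to 12 N moves it. Point: its centre. Stuck, its flat top is 9 mm below the plate's top, seen through the hole; some 20 mm further down it is free and drops out.
- nozzle1_c (a point): Worn nozzle 1 (may be absent, its cup then empty): brass disc 40 mm wide, 20 mm tall, 0.13 kg, stuck in the cup under hole1 by a spring clip; about 8 to 12 N moves it. Point: its centre. Stuck, its flat top is 9 mm below the plate's top, seen through the hole; some 20 mm further down it is free and drops out.
- nozzle2_c (a point): Worn nozzle 2 (may be absent, its cup then empty): brass disc 40 mm wide, 20 mm tall, 0.13 kg, stuck in the cup under hole2 by a spring clip; about 8 to 12 N moves it. Point: its centre. Stuck, its flat top is 9 mm below the plate's top, seen through the hole; some 20 mm further down it is free and drops out.
- nozzle3_c (a point): Worn nozzle 3 (may be absent, its cup then empty): brass disc 40 mm wide, 20 mm tall, 0.13 kg, stuck in the cup under hole3 by a spring clip; about 8 to 12 N moves it. Point: its centre. Stuck, its flat top is 9 mm below the plate's top, seen through the hole; some 20 mm further down it is free and drops out.

How it is judged:
On the way, in this order (a step that is already met when the one before it is completed fails the run):
1. the drift's tip bears on a stuck nozzle from behind, through the access hole of the head in its stand (horizontal distance between head_grip and stand_top below 0.012 m and z of head_grip in the frame of stand_top between 0.02 and 0.042 m and angle between head_grip's own z axis and vertical below 0.12 rad and (distance between drift_tip and nozzle0_c below 0.017 m or distance between drift_tip and nozzle1_c below 0.017 m or distance between drift_tip and nozzle2_c below 0.017 m or distance between drift_tip and nozzle3_c below 0.017 m)), for 0.04 s.
2. every worn nozzle has been pushed out below the head while the head still sits in the stand (horizontal distance between head_grip and stand_top below 0.012 m and z of head_grip in the frame of stand_top between 0.02 and 0.042 m and angle between head_grip's own z axis and vertical below 0.12 rad and z of each of nozzle0_c, nozzle1_c, nozzle2_c, nozzle3_c in the frame of head_grip below -0.058 m), for 0.1 s.
At the end, for the whole second after the job is handed in: Every nozzle in the scrap bin; diffuser flat on the tray floor and head level on it, both centred within 15 mm, head square with the tray within 0.2 rad (any quarter turn), bolt in the stub; drift upright in its block, shoulder down (tip 70 to 85 mm below the top) (x of nozzle0_c in the frame of scrap between -0.072 and 0.072 m and y of nozzle0_c in the frame of scrap between -0.062 and 0.062 m and z of nozzle0_c in the frame of scrap between 0 and 0.065 m and x of nozzle1_c in the frame of scrap between -0.072 and 0.072 m and y of nozzle1_c in the frame of scrap between -0.062 and 0.062 m and z of nozzle1_c in the frame of scrap between 0 and 0.065 m and x of nozzle2_c in the frame of scrap between -0.072 and 0.072 m and y of nozzle2_c in the frame of scrap between -0.062 and 0.062 m and z of nozzle2_c in the frame of scrap between 0 and 0.065 m and x of nozzle3_c in the frame of scrap between -0.072 and 0.072 m and y of nozzle3_c in the frame of scrap between -0.062 and 0.062 m and z of nozzle3_c in the frame of scrap between 0 and 0.065 m and horizontal distance between each of diffuser_bolt, head_grip and tray_floor below 0.015 m and z of diffuser_bolt in the frame of tray_floor between 0.035 and 0.045 m and angle between each of diffuser_bolt, head_grip's own z axis and vertical below 0.06 rad and z of head_grip in the frame of tray_floor between 0.055 and 0.065 m and (angle between the x axis of head_grip and the x axis of tray_floor, either way round below 0.2 rad or angle between the x axis of head_grip and the y axis of tray_floor, either way round below 0.2 rad) and horizontal distance between drift_tip and block_top below 0.012 m and z of drift_tip in the frame of block_top between -0.085 and -0.07 m and angle between drift_grip's own z axis and vertical below 0.1 rad); the robot touches nothing.
It fails at once if the head is turned over (tipped by more than 60 degrees) (angle between head_grip's own z axis and vertical above 1.05 rad).
It fails at once if a bystander (coupling or adapter) is moved by more than 3 cm (distance of any of coupling_c, adapter_c from where it was at the start of the episode above 0.03 m).
Of nozzle0, nozzle1, nozzle2, nozzle3 only 2 to 3 are there at a start; the rules pass over those that are not, and their reading is None.
At some moment in a run one of diffuser, scrap may be knocked a few centimetres aside while the robot is not near it.
Once in a run the grip may slacken for a moment while it holds something.
It also fails if it takes over 210 s, if anything falls off the work surface, if the arm or the gripper's body presses on something with over 40 N, if the wrist force passes 120 N, or if a joint passes its speed limit or range.

ROBOT

A 6-joint arm with a two-finger parallel gripper is mounted at the origin on the work surface. World frame = base frame: x ahead of the robot, y to its left, z up, the work surface at z = 0. Lengths are in m, angles in rad, forces in N, time in s.
With the tool pointing down it reaches from about 0.35 to 0.975 m from the base axis. Payload 4.9 kg.
Tool frame: the origin (TCP) lies between the finger pads; the fingertips stand 25 mm ahead of it and the grasp point (between the pads) lies 6 mm ahead of it; z points along the fingers, y is the line along which they close (so a half turn about z gives the same grasp; the last joint's range is limited). The gripper opens to 85 mm and grips with 20 to 120 N. Pads are 22 mm wide; open, the fingers measure 114 mm over their backs; the gripper's body (76 mm by 85 mm) begins 54 mm behind the grasp point. The pads swing forward as they close: fully open they stand 13 mm farther back than shut.
Start: joints at [-1.36, 0.053, 1.613, -0, 1.476, -0.119], TCP at [0.202, -0.591, 0.256] pointing down, gripper open.
Joint ranges: [-3.01, 3.01], [-1.01, 2.22], [0.06, 2.58], [-1.02, 4.17], [0.09, 2.62], [-3.14, 3.14]. Speed limits (rad/s): [2.57, 2.57, 3.14, 3.14, 3.14, 3.14].

INTERFACE

Orientations are given as a unit quaternion [w, x, y, z].
In Python, from plant import manip gives the robot as it stands.
- The arm moves only by the shell command python3 -m inch 'ROWS'. ROWS is JSON, a list of rows, each a list of 3 entries, a list of its own where there are three numbers: the shift along the tool's x, y, z in m, then the turn, a rotation vector about the tool's x, y, z in rad, then the opening, from 0 (shut) to 1 (fully open). A call has 1 to 8 rows; each row shifts and turns the commanded pose from where the row before left it, along the tool's axes as they then stand; what a row does not reach is not made up. A row lasts 1/10 s, in which the tool goes at most 50 mm and 8.59 degrees, less where a joint would pass 70% of its speed; a pose out of reach is approached as far as the arm can. A call with a gripper value outside its range is refused whole. The fingers move at their own pace and stop on an object; the grip force is fixed at half the most. Time passes only in rows, so rows that do not move let the fingers close. It gives the time, the measured TCP pose, the force, the opening and the grip force at its end, in the units of the state.
- manip.state(): the state, without advancing time (a new reading comes with each control period).
- manip.grab_frame(name): name is "scene" or "top" or "wrist"; returns (picture, depth): 420x560x3 uint8, red, green, blue; 420x560 float32, m along the optical axis (not along the pixel's ray), 0 where there is no reading.
- manip.camera_params(name): a dict with "camera_matrix" (3x3 intrinsics, pixels), "rvec" (rotation vector, rad) and "tvec" (3), from world to camera coordinates, as OpenCV has them. Camera axes: x right, y down, z forward; pixel columns grow to the right and rows downward; lengths in m; the calibration is good to about 2 mm. A picture is of the moment at which its call begins: read the wrist's pose just before it. camera_params takes no time and is no camera call; for the wrist camera it gives the pose at the moment of the call.
- manip.job_done(): hands the job in; it is judged then, once.
Trained networks look in the newest picture that a camera, given by its name, has taken for a name from the list of things; names that differ only in an ending like _2 or _b are one class to them, and where a whole thing is asked for, a point or a joint stands for the part that bears it (a point fixed in the world has none). Each returns a list of dicts, best first, with "score" (0 to 1); they miss things now and then, are a little off and sometimes report something else, mostly with a low value. They report only what shows in the picture. A call takes as long as a camera call.
- manip.look_for(camera, label): "point" ([x, y, z] in m, in world coordinates, good to about 4 mm: the middle of the surface that is visible of it).
The state is a dict: "time": time; "joint_pos": joint angles; "joint_vel": joint speeds; "joint_efforts": joint torques, N m; "tool_pos": TCP position; "tool_rot": TCP orientation; "contact_force": force on the tool from outside, world axes, zero at the start; "ft_torque": the same for the moment, N m; "gripper_width": opening from 0.0 (shut) to 1.0 (fully open); "grasp_force": force on a finger pad.
Only numpy, scipy, OpenCV 4.12 (cv2) and the standard library are available. Lean on these libraries where they do the work, as an engineer would, in place of code of your own. Each camera call takes 0.05 s, during which the arm holds its last target. There are 200 camera calls.

## Working session

There is one attempt and no reset: what is moved stays moved. The work goes in short steps, Python scripts to look and compute and a shell command to move; the robot and the scene stay as the last step left them, time stands still between calls to the robot, and variables do not carry over. Pictures are saved under pics/ and viewed, at most 14 in all, crops included, and the job is handed in when it is done.

```bash
ls; mkdir -p pics
python3 - <<'E'
from plant import manip
import cv2
print(manip.state())
for n in ("scene","top"):
    im,d=manip.grab_frame(n); cv2.imwrite(f"pics/{n}0.png",im[:,:,::-1])
    print(n,manip.camera_params(n))
    for l in ["head_grip","diffuser_bolt","drift_grip","scrap","coupling_c","adapter_c","tray_floor","stand_top","block_top","hole0","nozzle0_c"]:
        print(l,[(round(r["score"],2),[round(float(x),3) for x in r["point"]]) for r in manip.look_for(n,l)[:4]])
E
```

```text
pics
{'time': 0.0, 'joint_pos': array([-1.36001120e+00,  5.33388134e-02,  1.61429253e+00, -2.38446679e-05,
        1.47595766e+00, -1.19040225e-01]), 'joint_vel': array([ 5.97301943e-06,  1.59279224e-03,  1.30300579e-03,  1.99812336e-04,
       -8.64002521e-04,  6.82183389e-04]), 'joint_efforts': array([-9.90602825e-05, -3.93684483e+01, -3.70180428e+01, -1.92738248e-04,
        7.05634229e-03,  7.72820794e-07]), 'tool_pos': array([ 0.20227612, -0.59076864,  0.25507501]), 'tool_rot': array([-9.96580232e-04,  9.86432016e-01,  1.64167234e-01, -5.76277914e-05]), 'contact_force': array([ 0.10306805,  0.35244861, -0.5535323 ]), 'ft_torque': array([0.00504764, 0.0004034 , 0.00753443]), 'grasp_force': 0.0, 'gripper_width': 1.0057864111787282}
scene {'camera_matrix': array([[387.041289  ,   0.        , 278.13435816],
       [  0.        , 387.041289  , 211.97577011],
       [  0.        ,   0.        ,   1.        ]]), 'rvec': array([ 2.17179997,  0.59944862, -0.30274981]), 'tvec': array([-0.43811033, -0.08398717,  1.11815391])}
head_grip [(0.85, [0.51, 0.339, 0.062])]
diffuser_bolt [(0.68, [
[... 444 characters left out ...]
0.        , 282.10764498],
       [  0.        , 478.0625053 , 201.54581504],
       [  0.        ,   0.        ,   1.        ]]), 'rvec': array([ 2.16744929, -2.13796703,  0.17308396]), 'tvec': array([-0.05259909,  0.52188421,  1.07526027])}
head_grip [(0.76, [0.502, 0.352, 0.068])]
diffuser_bolt [(0.6, [0.576, 0.127, 0.013]), (0.32, [0.481, 0.289, 0.008])]
drift_grip [(0.48, [0.423, 0.103, 0.14])]
scrap [(0.97, [0.509, -0.369, 0.003])]
coupling_c [(0.68, [0.418, 0.203, 0.042])]
adapter_c [(0.59, [0.414, -0.201, 0.033])]
tray_floor [(0.97, [0.6, -0.136, 0.01])]
stand_top [(0.9, [0.488, 0.286, 0.009])]
block_top [(0.94, [0.421, 0.098, 0.082])]
hole0 [(0.75, [0.5, 0.347, 0.065])]
nozzle0_c []
```

View pics/top0.png

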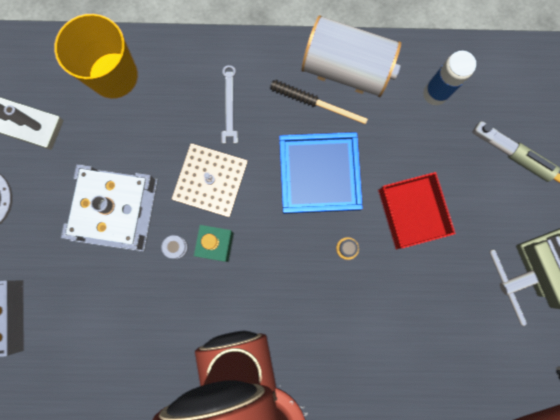

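View pics/scene0.png

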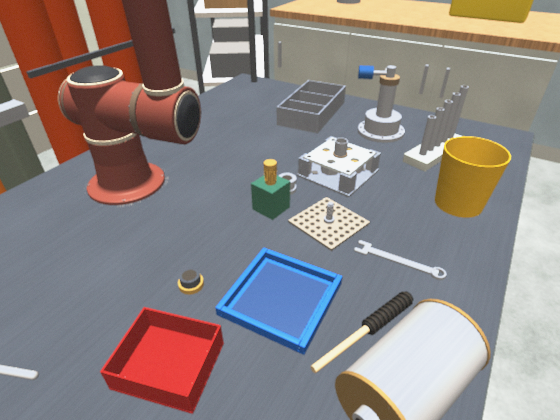

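The top view shows the head at (108,205) with brass in three holes: (110,185), (85,203) and (101,227). The hole at (127,209) is empty. The drift is at (209,241), diffuser (209,180), tray (320,172), scrap bin (417,210), coupling (173,246) and adapter (347,247). The scene view agrees.

```bash
cat > h.py <<'E'
from plant import manip
import cv2, numpy as np
from scipy.spatial.transform import Rotation as Ro
def cloud(n):
    im,d=manip.grab_frame(n); p=manip.camera_params(n)
    R=cv2.Rodrigues(p["rvec"])[0]; K=p["camera_matrix"]
    v,u=np.mgrid[:d.shape[0],:d.shape[1]]
    c=np.stack([(u-K[0,2])/K[0,0]*d,(v-K[1,2])/K[1,1]*d,d],-1)
    w=(c-np.asarray(p["tvec"]).ravel())@R; w[d<=0]=np.nan
    return im,w
def near(w,c,r,z0,z1):
    return (np.hypot(w[...,0]-c[0],w[...,1]-c[1])<r)&(w[...,2]>z0)&(w[...,2]<z1)
def rect(w,m):
    (c,s,a)=cv2.minAreaRect((w[m][:,:2]*1000).astype(np.float32)); a=np.radians(a)
    return np.round(np.array(c)/1000,4),np.round(s,1),round((a+np.pi/4)%(np.pi/2)-np.pi/4,3),round(float(np.median(w[m][:,2])),4)
def circ(w,m):
    c,r=cv2.minEnclosingCircle((w[m][:,:2]*1000).astype(np.float32)); return np.round(np.array(c)/1000,4),round(r,1),round(float(np.median(w[m][:,2])),4)
def pose():
    s=manip.state(); R=Ro.from_quat(np.roll(s["tool_rot"],-1)).as_matrix(); return s["tool_pos"],R,np.arctan2(R[1,0],R[0,0])
def to(x,y,z,yaw=None):
    """remaining shift in tool axes and turn about tool z"""
    p,R,ps=pose(); d=R.T@(np.array([x,y,z])-p)
    print("shift",np.round(d,4),"yaw",round(ps,3),"turn z",None if yaw is None else round((ps-yaw+np.pi)%(2*np.pi)-np.pi,3),"tilt",np.round(R[:2,2],4))
E
python3 - <<'E'
from h import *
for n in("top","scene"):
    im,w=cloud(n); print(n)
    f=lambda k,*a:print(k,rect(w,near(w,*a)),circ(w,near(w,*a)))
    f("plate",(.502,.348),.12,.0625,.0675)
    f("stub",(.502,.345),.04,.100,.112)
    f("base",(.502,.345),.14,.004,.012)
    f("diff",(.578,.122),.11,.005,.011)
    f("bolt",(.578,.122),.03,.045,.07)
    f("drift",(.425,.101),.04,.134,.145)
    f("block",(.425,.101),.06,.077,.086)
    f("traywall",(.6,-.14),.15,.021,.028)
    f("bin",(.509,-.369),.13,.045,.06)
    for t in [(110,185),(85,203),(101,227),(127,209)]:
        if n=="top": print(t,np.round(w[t[1],t[0]],4), im[t[1],t[0]])
E
```

```text
top
plate (array([0.5034, 0.3528]), array([170.4, 170.3]), np.float64(-0.131), 0.0643) (array([0.5022, 0.3509]), 117.4, 0.0643)
stub (array([0.5035, 0.3532]), array([35.2, 36.1]), np.float64(0.036), 0.1062) (array([0.5037, 0.3537]), 18.9, 0.1062)
base (array([0.5068, 0.3468]), array([258.1, 269.1]), np.float64(0.633), 0.0074) (array([0.5024, 0.3447]), 139.4, 0.0074)
diff (array([0.5824, 0.1215]), array([182. , 210.5]), np.float64(-0.552), 0.0077) (array([0.5851, 0.1262]), 105.5, 0.0077)
bolt (array([0.5778, 0.1284]), array([14.7, 15.1]), np.float64(-0.69), 0.0598) (array([0.5783, 0.1285]), 8.2, 0.0598)
drift (array([0.4224, 0.1073]), array([29.4, 29.7]), np.float64(0.011), 0.1394) (array([0.4224, 0.1076]), 16.4, 0.1394)
block (array([0.4226, 0.1077]), array([70.9, 69.7]), np.float64(-0.151), 0.0815) (array([0.4229, 0.1075]), 48.6, 0.0815)
traywall (array([ 0.6002, -0.16  ]), array([187.8, 235.2]), np.float64(0.06), 0.0237) (array([ 0.5986, -0.1494]), 139.6, 0.0237)
bin (array([ 0.5071, -0.3604]), array([150.1, 132.7]), np.float64(0.273), 0.0536) (array([ 0.5065, -0.3605]), 98.2, 0.05
[... 599 characters left out ...]
ay([155.6, 183.4]), np.float64(-0.271), 0.0089) (array([0.5878, 0.1298]), 105.5, 0.0089)
bolt (array([0.5806, 0.1313]), array([16.6, 14.4]), np.float64(-0.392), 0.0569) (array([0.5803, 0.1312]), 8.5, 0.0569)
drift (array([0.4241, 0.1094]), array([29. , 31.8]), np.float64(0.528), 0.1408) (array([0.423, 0.109]), 17.0, 0.1408)
block (array([0.423 , 0.1109]), array([73.3, 72.8]), np.float64(-0.138), 0.0829) (array([0.4238, 0.1102]), 49.1, 0.0829)
traywall (array([ 0.601 , -0.1609]), array([188.5, 244.3]), np.float64(0.062), 0.0248) (array([ 0.5992, -0.1477]), 142.1, 0.0248)
bin (array([ 0.5077, -0.3571]), array([151.5, 131.4]), np.float64(0.277), 0.0541) (array([ 0.5081, -0.3573]), 98.2, 0.0541)
```

```bash
python3 -m inch '[[[0,0,0],[0,0,0.11],0.65],[[0,0,0],[0,0,0.11],0.65],[[0,0,0],[0,0,0.11],0.65],[[0.044,0,0],[0,0,0],0.65],[[0.044,0,0],[0,0,0],0.65],[[0.044,0,0],[0,0,0],0.65],[[0.044,0,0],[0,0,0],0.65],[[0.044,0,0],[0,0,0],0.65]]' >/dev/null
python3 -m inch '[[[0,-0.045,0],[0,0,0],0.65],[[0,-0.045,0],[0,0,0],0.65],[[0,-0.045,0],[0,0,0],0.65],[[0,-0.045,0],[0,0,0],0.65],[[0,-0.045,0],[0,0,0],0.65],[[0,-0.045,0],[0,0,0],0.65],[[0,-0.045,0],[0,0,0],0.65],[[0,-0.045,0],[0,0,0],0.65]]' >/dev/null
python3 -m inch '[[[0,-0.045,0],[0,0,0],0.65],[[0,-0.045,0],[0,0,0],0.65],[[0,-0.045,0],[0,0,0],0.65],[[0,-0.045,0],[0,0,0],0.65],[[0,-0.045,0],[0,0,0],0.65],[[0,-0.045,0],[0,0,0],0.65],[[0,0,0],[0,0,0],0.65]]'
python3 - <<'E'
from h import *
to(.423,.1085,.256,0)
im,w=cloud("wrist"); cv2.imwrite("pics/w1.png",im[:,:,::-1])
print(manip.camera_params("wrist"))
print("drift",circ(w,near(w,(.423,.1085),.04,.134,.145)),"block",rect(w,near(w,(.423,.1085),.06,.077,.086)))
E
```

```text
time: 3.6
tool_pos: [0.422, 0.0429, 0.2566]
tool_rot: [-0.001, 1.0, 0.004, 0.0]
contact_force: [0.8, 0.7, 0.9]
gripper_width: 0.648
grasp_force: 0.0
shift [ 0.0015 -0.0656  0.0007] yaw 0.008 turn z 0.008 tilt [0.0007 0.0015]
{'camera_matrix': array([[324.68720166,   0.        , 279.67306162],
       [  0.        , 324.68720166, 205.16030536],
       [  0.        ,   0.        ,   1.        ]]), 'rvec': array([-2.07699714,  2.06628582,  0.28743273]), 'tvec': array([0.03902854, 0.37160403, 0.49509919])}
drift (array([0.4236, 0.1084]), 16.7, 0.1396) block (array([0.4234, 0.1084]), array([70.3, 70.5]), np.float64(-0.156), 0.0817)
```

View pics/w1.png

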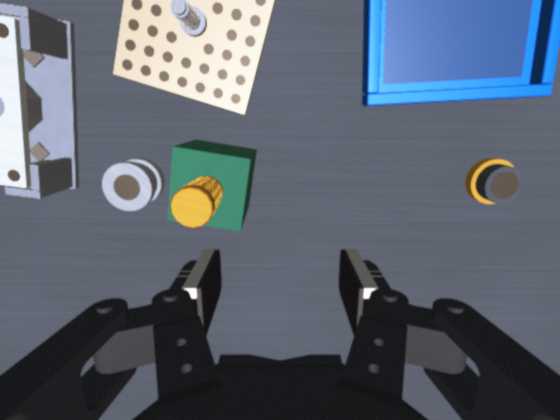

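The wrist view agrees: drift head at (195,205), coupling at (130,187). I'll survey the head from above before taking the drift.

```bash
python3 -m inch '[[[0.005,-0.045,0],[0,0,0.008],0.65],[[0.005,-0.045,-0.02],[0,0,0],0.65],[[0.005,-0.045,-0.02],[0,0,0],0.65],[[0.005,-0.045,0],[0,0,0],0.65],[[0.005,-0.045,0],[0,0,0],0.65],[[0.005,-0.045,0],[0,0,0],0.65],[[0,-0.041,0],[0,0,0],0.65],[[0,0,0],[0,0,0],0.65]]'
python3 - <<'E'
from h import *
to(.45,.354,.296,0)
im,w=cloud("wrist"); cv2.imwrite("pics/w2.png",im[:,:,::-1])
print("stub",circ(w,near(w,(.504,.354),.04,.100,.112)))
m=near(w,(.504,.354),.12,.0605,.0675); print("plate",rect(w,m))
# bright plate only
g=im.min(-1); print("bright",rect(w,m&(g>170)), np.percentile(g[m],[5,25,50,75,95]))
# holes: not-plate-height points inside plate, by predicted place
for k in range(4):
    a=-.135+k*np.pi/2; c=(.504+.048*np.cos(a),.354+.048*np.sin(a))
    q=near(w,c,.016,.0,.0605); col=im[q]
    print(k,np.round(c,4),q.sum(),np.round(np.median(w[q],0),4),np.median(col,0), circ(w,near(w,c,.016,.04,.059)) if near(w,c,.016,.04,.059).any() else None)
E
```

```text
time: 4.45
tool_pos: [0.4553, 0.3516, 0.2956]
tool_rot: [-0.0, 1.0, -0.003, -0.0]
contact_force: [-0.6, -0.3, -0.7]
gripper_width: 0.65
grasp_force: 0.0
shift [-0.0054 -0.0024 -0.0004] yaw -0.006 turn z -0.006 tilt [-0.001   0.0003]
stub (array([0.5043, 0.3547]), 18.2, 0.1078)
plate (array([0.5043, 0.3545]), array([170.9, 171.1]), np.float64(-0.132), 0.064)
bright (array([0.5055, 0.3519]), array([155.6, 153.5]), np.float64(-0.137), 0.0641) [158. 230. 233. 234. 236.]
0 [0.5516 0.3475] 453 [0.5523 0.3481 0.0553] [231. 187. 100.] (array([0.5521, 0.348 ]), 12.0, 0.0553)
1 [0.5105 0.4016] 403 [0.5112 0.403  0.0552] [228. 183.  96.] (array([0.5108, 0.4026]), 12.0, 0.0551)
2 [0.4564 0.3605] 355 [0.4556 0.3611 0.0551] [227. 181.  95.] (array([0.4562, 0.3614]), 11.9, 0.0551)
3 [0.4975 0.3064] 331 [0.4943 0.3025 0.0083] [163. 171. 197.] (array([0.4954, 0.3038]), 11.2, 0.0578)
```

View pics/w2.png

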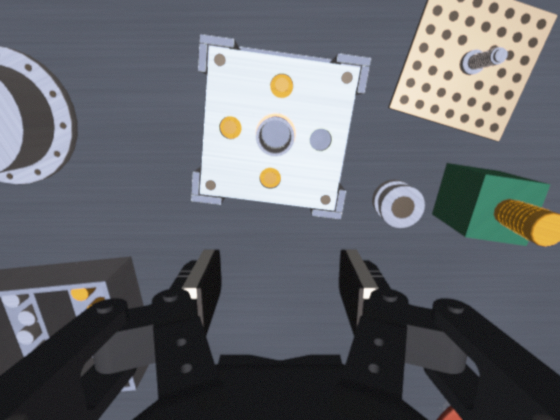

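Brass discs show in three holes, at (282,85), (230,127) and (270,178). The hole at (320,139) is empty. Next I take the drift.

```bash
python3 -m inch '[[[-0.005,0.04,0],[0,0,0],0.65],[[-0.005,0.04,0],[0,0,0],0.65],[[-0.005,0.04,0],[0,0,0],0.65],[[-0.005,0.04,0],[0,0,0],0.65],[[-0.005,0.04,0],[0,0,0],0.65],[[-0.005,0.04,0.01],[0,0,0],0.65],[[0,0.003,0.03],[0,0,0],0.65],[[0,0,0],[0,0,0],0.65]]'
python3 - <<'E'
from h import *
to(.4235,.1084,.114,0)
E
```

```text
time: 5.3
tool_pos: [0.4207, 0.1037, 0.2525]
tool_rot: [0.001, 1.0, -0.007, -0.003]
contact_force: [-0.2, 0.5, -0.8]
gripper_width: 0.652
grasp_force: 0.0
shift [ 0.0036 -0.0049  0.1385] yaw -0.014 turn z -0.014 tilt [-0.0063 -0.001 ]
```

```bash
python3 -m inch '[[[0.002,-0.003,0],[0,0,0],0.65],[[0,0,0],[0,0,0],0.65],[[0,0,0.03],[0,0,0],0.65],[[0,0,0],[0,0,0],0.65],[[0,0,0],[0,0,0],0.65]]'
python3 - <<'E'
from h import *
to(.4235,.1084,.114,0)
E
```

```text
time: 5.8
tool_pos: [0.4248, 0.1102, 0.2269]
tool_rot: [0.0, 1.0, -0.003, -0.0]
contact_force: [-0.9, -0.1, 0.6]
gripper_width: 0.65
grasp_force: 0.0
shift [-0.0013  0.0018  0.1129] yaw -0.007 turn z -0.007 tilt [-0.0003 -0.0001]
```

```bash
python3 -m inch '[[[-0.0013,0.0018,0.03],[0,0,-0.007],0.65],[[0,0,0.03],[0,0,0],0.65],[[0,0,0.03],[0,0,0],0.65],[[0,0,0.022],[0,0,0],0.65],[[0,0,0],[0,0,0],0.65],[[0,0,0],[0,0,0],0.65]]' | head -3
python3 -m inch '[[[0,0,0],[0,0,0],0],[[0,0,0],[0,0,0],0],[[0,0,0],[0,0,0],0],[[0,0,0],[0,0,0],0],[[0,0,0],[0,0,0],0],[[0,0,0],[0,0,0],0]]'
python3 - <<'E'
from h import *
to(.4235,.1084,.114,0)
E
```

```text
time: 6.4
tool_pos: [0.4244, 0.1082, 0.116]
tool_rot: [-0.0, 1.0, -0.0, 0.001]
time: 7.0
tool_pos: [0.4252, 0.1085, 0.1169]
tool_rot: [-0.001, 1.0, -0.001, 0.002]
contact_force: [-0.6, 2.5, 5.4]
gripper_width: 0.353
grasp_force: 58.4
shift [-0.0017  0.0001  0.0029] yaw -0.001 turn z -0.001 tilt [0.0044 0.0016]
```

```bash
python3 -m inch '[[[0,0,-0.03],[0,0,0],0],[[0,0,-0.03],[0,0,0],0],[[0,0,-0.04],[0,0,0],0],[[0,0,-0.04],[0,0,0],0],[[0,0,-0.02],[0,0,0],0],[[0.008,-0.04,0],[0,0,0],0],[[0.008,-0.04,0],[0,0,0],0],[[0.008,-0.04,0],[0,0,0],0]]'
python3 -m inch '[[[0.008,-0.04,0],[0,0,0],0],[[0,-0.04,0],[0,0,0],0],[[0,-0.04,0],[0,0,0],0],[[0,-0.013,0],[0,0,0],0],[[0,0,0],[0,0,0],0],[[0,0,0],[0,0,0],0]]'
python3 - <<'E'
from h import *
im,w=cloud("scene"); cv2.imwrite("pics/s1.png",im[:,:,::-1])
im,w=cloud("wrist"); cv2.imwrite("pics/w3.png",im[:,:,::-1])
p,R,ps=pose(); print(p, manip.state()["contact_force"])
to(.456,.3613,p[2],0)
m=near(w,p[:2],.03,.05,p[2]-.03); q=w[m]; print("shank",m.sum(),q[:,2].min() if m.any() else None, [ (z,np.round(np.median(q[abs(q[:,2]-z)<.005][:,:2],0),4)) for z in np.arange(.1,.24,.015) if (abs(q[:,2]-z)<.005).sum()>3])
E
```

```text
time: 7.8
tool_pos: [0.4473, 0.2287, 0.2737]
tool_rot: [0.0, 1.0, -0.001, -0.0]
contact_force: [0.6, -0.6, -4.1]
gripper_width: 0.354
grasp_force: 60.7
time: 8.4
tool_pos: [0.4554, 0.3601, 0.2734]
tool_rot: [0.001, 1.0, -0.001, -0.001]
contact_force: [1.0, -0.9, -4.7]
gripper_width: 0.355
grasp_force: 59.2
[0.45576621 0.35959407 0.2739308 ] [-0.74460851  0.18549296 -4.17150878]
shift [ 0.0002 -0.0017 -0.    ] yaw -0.002 turn z -0.002 tilt [-0.0005 -0.001 ]
shank 3164 0.052703064630945706 [(np.float64(0.16), array([0.4595, 0.3637])), (np.float64(0.175), array([0.4593, 0.3642])), (np.float64(0.19), array([0.4595, 0.3634])), (np.float64(0.20500000000000002), array([0.4595, 0.3632])), (np.float64(0.22), array([0.4601, 0.3625])), (np.float64(0.23500000000000001), array([0.4655, 0.362 ]))]
```

View pics/w3.png

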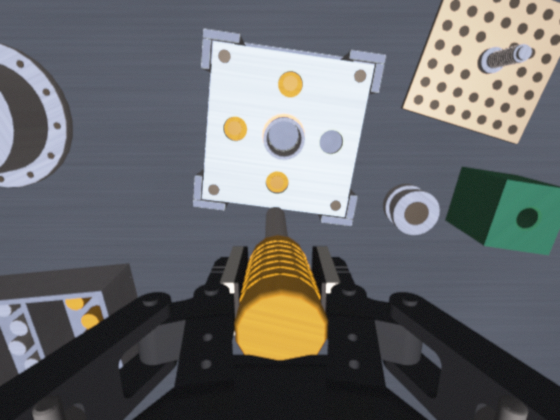

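The drift is held well. Its shank tip shows at (275,215), with the brass hole just ahead at (277,182). I'll descend to just above the plate, measuring the shank against the hole.

```bash
python3 -m inch '[[[0.0025,0.0026,0.025],[0,0,0],0],[[0,0,0.025],[0,0,0],0],[[0,0,0.02],[0,0,0],0],[[0,0,0],[0,0,0],0],[[0,0,0],[0,0,0],0]]'
cat >> h.py <<'E'
def shank(hole):
    from scipy.optimize import least_squares
    im,w=cloud("wrist"); p,R,ps=pose(); tz=p[2]-.115
    m=near(w,p[:2],.03,max(tz+.002,.068),tz+.06)
    q=w[m]
    # axis line (x0,y0 at tip height, slopes), radius 7 mm
    r=least_squares(lambda v:np.hypot(q[:,0]-v[0]-v[2]*(q[:,2]-tz),q[:,1]-v[1]-v[3]*(q[:,2]-tz))-.007,[p[0],p[1],0,0],loss="soft_l1",f_scale=.001).x
    hm=near(w,hole,.016,.04,.0595)
    print("TCP",np.round(p,4),"n",m.sum(),"zmin",round(q[:,2].min(),4),"tip",np.round(r,4),"hole",circ(w,hm) if hm.any() else None,"F",manip.state()["contact_force"].round(1))
    return im
E
python3 - <<'E'
from h import *
im=shank((.4562,.3614)); cv2.imwrite("pics/w4.png",im[:,:,::-1])
E
```

```text
time: 9.0
tool_pos: [0.4584, 0.3574, 0.2046]
tool_rot: [0.0, 1.0, -0.001, -0.0]
contact_force: [-0.6, 0.2, -3.8]
gripper_width: 0.354
grasp_force: 59.6
TCP [0.459  0.3579 0.2058] n 586 zmin 0.0948 tip [ 0.4572  0.3624 -0.0075 -0.027 ] hole (array([0.4568, 0.3641]), 11.9, 0.0562) F [ 0.6  0.3 -4.3]
```

View pics/w4.png

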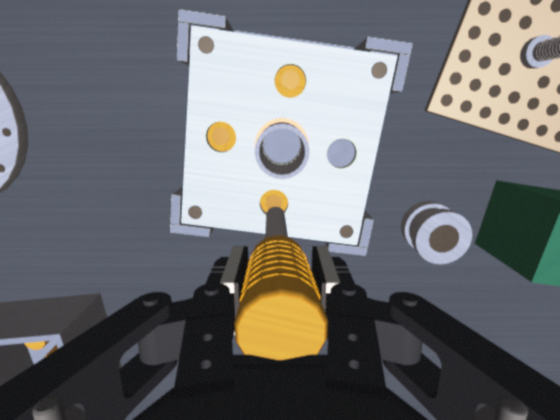

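```bash
python3 -m inch '[[[0,-0.0017,0.01],[0,0,0],0],[[0,0,0.01],[0,0,0],0],[[0,0,0.008],[0,0,0],0],[[0,0,0],[0,0,0],0],[[0,0,0],[0,0,0],0]]'
python3 - <<'E'
from h import *
shank((.4562,.3624))
E
```

```text
time: 9.55
tool_pos: [0.458, 0.3598, 0.1757]
tool_rot: [0.0, 1.0, -0.001, -0.0]
contact_force: [0.0, -0.3, -5.1]
gripper_width: 0.354
grasp_force: 59.6
TCP [0.4583 0.36   0.1763] n 565 zmin 0.0681 tip [ 0.4557  0.3646  0.0087 -0.0329] hole (array([0.4561, 0.3637]), 11.9, 0.0555) F [ 0.7 -0.1 -4.5]
```

```bash
python3 -m inch '[[[0,0.001,0.005],[0,0,0],0],[[0,0,0.004],[0,0,0],0],[[0,0,0.003],[0,0,0],0],[[0,0,0],[0,0,0],0]]'
python3 -m inch '[[[0,0,0.004],[0,0,0],0],[[0,0,0.004],[0,0,0],0],[[0,0,0.003],[0,0,0],0],[[0,0,0],[0,0,0],0]]'
python3 -m inch '[[[0,0,0.004],[0,0,0],0],[[0,0,0.003],[0,0,0],0],[[0,0,0.002],[0,0,0],0],[[0,0,0],[0,0,0],0]]'
```

```text
time: 10.0
tool_pos: [0.4588, 0.3592, 0.1653]
tool_rot: [-0.0, 1.0, -0.001, 0.001]
contact_force: [0.8, 0.2, 0.6]
gripper_width: 0.356
grasp_force: 59.6
time: 10.4
tool_pos: [0.458, 0.3591, 0.1524]
tool_rot: [-0.0, 1.0, -0.001, -0.0]
contact_force: [1.7, 1.5, -0.8]
gripper_width: 0.358
grasp_force: 60.5
time: 10.8
tool_pos: [0.4576, 0.3585, 0.143]
tool_rot: [0.001, 1.0, -0.001, -0.001]
contact_force: [-0.1, -0.0, -4.7]
gripper_width: 0.355
grasp_force: 59.6
```

```bash
python3 -m inch '[[[0,0,-0.02],[0,0,0],0],[[0,0,-0.025],[0,0,0],0],[[0,0,-0.015],[0,0,0],0],[[0,0,0],[0,0,0],0],[[0.02,-0.015,0],[0,0,0],0],[[0.02,-0.015,0],[0,0,0],0],[[0.016,-0.0105,0],[0,0,0],0],[[0,0,0],[0,0,0],0]]' >/dev/null
python3 -m inch '[[[0,0,0],[0,0,0],0],[[0,0,0],[0,0,0],0]]'
python3 - <<'E'
from h import *
shank((.5108,.4026))
E
```

```text
time: 11.8
tool_pos: [0.5134, 0.3988, 0.203]
tool_rot: [0.001, 1.0, -0.001, -0.001]
contact_force: [-0.4, -0.3, -5.3]
gripper_width: 0.356
grasp_force: 60.4
TCP [0.5135 0.3989 0.2034] n 781 zmin 0.0906 tip [ 0.5134  0.3788 -0.0411  0.4796] hole (array([0.5095, 0.4048]), 11.9, 0.0555) F [ 0.   0.5 -3.6]
```

```bash
sed -i 's/m=near(w,p\[:2\],.03,max/m=near(w,p[:2]+[-.0026,.0045],.013,max/' h.py
python3 - <<'E'
from h import *
shank((.5105,.4035))
E
```

```text
TCP [0.5136 0.399  0.2038] n 544 zmin 0.0933 tip [ 0.511   0.4034  0.0053 -0.0269] hole (array([0.5104, 0.4046]), 11.9, 0.0555) F [-0.2  0.7 -4. ]
```

```bash
python3 -m inch '[[[-0.0005,-0.001,0.01],[0,0,0],0],[[0,0,0.01],[0,0,0],0],[[0,0,0.008],[0,0,0],0],[[0,0,0.003],[0,0,0],0],[[0,0,0.003],[0,0,0],0],[[0,0,0.003],[0,0,0],0],[[0,0,0.003],[0,0,0],0]]' | sed -n '2p;4p'
python3 -m inch '[[[0,0,0.004],[0,0,0],0],[[0,0,0.003],[0,0,0],0],[[0,0,0.003],[0,0,0],0],[[0,0,0],[0,0,0],0]]' | sed -n '2p;4p'
python3 -m inch '[[[0,0,0.004],[0,0,0],0],[[0,0,0.004],[0,0,0],0],[[0,0,0.003],[0,0,0],0],[[0,0,0],[0,0,0],0]]'
```

```text
tool_pos: [0.515, 0.4005, 0.1668]
contact_force: [-1.5, -3.8, 5.3]
tool_pos: [0.5139, 0.4004, 0.1541]
contact_force: [-0.4, -1.4, 3.0]
time: 13.4
tool_pos: [0.5134, 0.4005, 0.1427]
tool_rot: [0.0, 1.0, -0.001, -0.001]
contact_force: [-0.6, -0.5, 0.8]
gripper_width: 0.353
grasp_force: 60.4
```

```bash
python3 -m inch '[[[0,0,-0.02],[0,0,0],0],[[0,0,-0.025],[0,0,0],0],[[0,0,-0.015],[0,0,0],0],[[0,0,0],[0,0,0],0],[[0.016,0.02,0],[0,0,0],0],[[0.016,0.02,0],[0,0,0],0],[[0.009,0.014,0],[0,0,0],0],[[0,0,0],[0,0,0],0]]' >/dev/null
python3 -m inch '[[[0,0,0],[0,0,0],0],[[0,0,0],[0,0,0],0]]'
python3 - <<'E'
from h import *
shank((.552,.349))
im,w=cloud("top")
for c in [(.552,.349),(.511,.404),(.456,.363),(.497,.307)]:
    q=near(w,c,.01,-.01,.06); print(c,np.round(np.median(w[q],0),4),np.median(im[q],0))
E
```

```text
time: 14.4
tool_pos: [0.5541, 0.3468, 0.2027]
tool_rot: [-0.0, 1.0, -0.0, -0.001]
contact_force: [-0.8, -0.6, -4.0]
gripper_width: 0.356
grasp_force: 60.8
TCP [0.5541 0.347  0.203 ] n 546 zmin 0.0915 tip [ 0.5515  0.3514  0.0038 -0.0281] hole (array([0.551 , 0.3507]), 11.9, 0.0553) F [-1.1 -0.1 -4.7]
(0.552, 0.349) [0.5515 0.3482 0.0546] [212.5 170.   88.5]
(0.511, 0.404) [nan nan nan] [nan nan nan]
(0.456, 0.363) [0.4572 0.3674 0.0276] [225.  191.5 129.5]
(0.497, 0.307) [0.4989 0.3139 0.0097] [203.  215.5 226.5]
  return _methods._mean(a, axis=axis, dtype=dtype,
  ret = um.true_divide(
```

```bash
python3 -m inch '[[[-0.0005,0.0005,0.01],[0,0,0],0],[[0,0,0.01],[0,0,0],0],[[0,0,0.008],[0,0,0],0],[[0,0,0.003],[0,0,0],0],[[0,0,0.003],[0,0,0],0],[[0,0,0.003],[0,0,0],0],[[0,0,0.003],[0,0,0],0]]' | sed -n '2p;4p'
python3 -m inch '[[[0,0,0.004],[0,0,0],0],[[0,0,0.003],[0,0,0],0],[[0,0,0.003],[0,0,0],0],[[0,0,0],[0,0,0],0]]' | sed -n '2p;4p'
python3 -m inch '[[[0,0,0.004],[0,0,0],0],[[0,0,0.004],[0,0,0],0],[[0,0,0.002],[0,0,0],0],[[0,0,0],[0,0,0],0]]'
python3 -m inch '[[[0,0,-0.02],[0,0,0],0],[[0,0,-0.025],[0,0,0],0],[[0,0,-0.025],[0,0,0],0],[[0,0,-0.03],[0,0,0],0],[[-0.04,0,0],[0,0,0],0],[[-0.04,0,0],[0,0,0],0],[[-0.02,0,0],[0,0,0],0],[[0,0,0],[0,0,0],0]]'
python3 - <<'E'
from h import *
im,w=cloud("wrist")
cv2.imwrite("pics/w5.png",im[:,:,::-1])
for c in [(.552,.349),(.511,.404),(.456,.363),(.497,.307)]:
    q=near(w,c,.013,-.01,.06); print(c,np.round(np.median(w[q],0),4),np.median(im[q],0),q.sum())
E
```

```text
tool_pos: [0.5551, 0.3462, 0.1654]
contact_force: [-1.9, -1.9, 4.3]
tool_pos: [0.5539, 0.3458, 0.1524]
contact_force: [-0.9, -1.0, 0.2]
time: 16.0
tool_pos: [0.554, 0.3458, 0.1427]
tool_rot: [0.0, 1.0, -0.001, -0.0]
contact_force: [-1.2, -0.6, -0.5]
gripper_width: 0.355
grasp_force: 60.7
time: 16.8
tool_pos: [0.4514, 0.346, 0.2418]
tool_rot: [0.0, 1.0, 0.0, -0.001]
contact_force: [1.5, -1.2, -4.9]
gripper_width: 0.356
grasp_force: 60.6
(0.552, 0.349) [0.5548 0.35   0.0288] [230. 186.  98.] 479
(0.511, 0.404) [0.5114 0.4075 0.0287] [226.  179.   93.5] 396
(0.456, 0.363) [0.453  0.3639 0.0286] [227.  180.   90.5] 378
(0.497, 0.307) [0.4962 0.3049 0.0085] [162. 170. 196.] 416
```

View pics/w5.png

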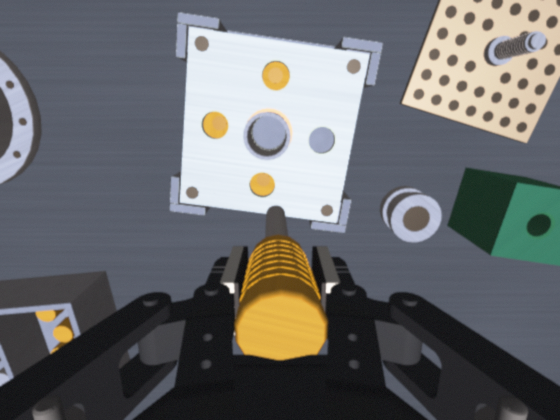

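All three nozzle tops now read 0.0287 m, so they stand upright on the base. The drift goes back to its block.

```bash
python3 -m inch '[[[-0.005,0.04,0],[0,0,0],0],[[-0.005,0.04,0],[0,0,0],0],[[-0.005,0.04,0],[0,0,0],0],[[-0.005,0.04,0],[0,0,0],0],[[-0.005,0.04,0],[0,0,0],0],[[0,0.03,0],[0,0,0],0],[[0,0.012,0],[0,0,0],0],[[0,0,0],[0,0,0],0]]' >/dev/null
python3 -m inch '[[[0,0,0.02],[0,0,0],0],[[0,0,0],[0,0,0],0],[[0,0,0],[0,0,0],0]]'
cat >> h.py <<'E'
def blk():
    im=shank((.4234,.1084)); im,w=cloud("wrist")
    m=near(w,(.4236,.1084),.06,.077,.086); print("block",rect(w,m))
    g=near(w,(.4234,.1084),.013,-.01,.074); print("hole px",g.sum(), circ(w,g) if g.any() else None)
    return im,w
E
python3 - <<'E'
from h import *
im,w=blk(); cv2.imwrite("pics/w6.png",im[100:,:,::-1])
E
```

```text
time: 17.95
tool_pos: [0.4288, 0.1047, 0.2229]
tool_rot: [-0.0, 1.0, -0.0, -0.001]
contact_force: [-0.1, -0.3, -4.1]
gripper_width: 0.347
grasp_force: 61.4
TCP [0.4292 0.1047 0.2236] n 552 zmin 0.1119 tip [ 0.4277  0.1091 -0.0058 -0.0278] hole (array([0.4209, 0.1111]), 10.6, 0.0499) F [ 1.   0.6 -3.9]
block (array([0.4234, 0.1107]), array([70.2, 70.7]), np.float64(-0.155), 0.0823)
hole px 236 (array([0.4212, 0.1105]), 10.6, 0.031)
```

View pics/w6.png

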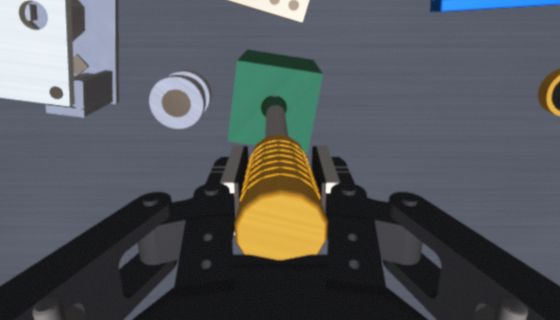

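Run:
```python
from h import *
im,w=cloud("wrist"); p,R,ps=pose()
m=near(w,p[:2]+[-.0015,.0045],.012,.086,.19); z=w[m][:,2]; print(p,np.histogram(z,bins=np.arange(.086,.19,.004))); print(manip.state()["gripper_width"])
```

```text
[0.42943353 0.10452633 0.22419045] (array([ 0,  0,  0,  0,  0,  0,  1, 31, 27, 34, 33, 32, 35, 39, 41, 44, 51,
       46, 51, 49, 50, 14,  0,  0,  0]), array([0.086, 0.09 , 0.094, 0.098, 0.102, 0.106, 0.11 , 0.114, 0.118,
       0.122, 0.126, 0.13 , 0.134, 0.138, 0.142, 0.146, 0.15 , 0.154,
       0.158, 0.162, 0.166, 0.17 , 0.174, 0.178, 0.182, 0.186]))
0.3588824304206251
```

```bash
python3 -m inch '[[[-0.0043,-0.0048,0],[0,0,0],0],[[0,0,0],[-0.028,0,0],0],[[0,0,0],[0,0,0],0],[[0,0,0],[0,0,0],0]]'
python3 - <<'E'
from h import *
blk()
E
```

```text
time: 18.5
tool_pos: [0.4246, 0.1091, 0.2235]
tool_rot: [0.014, 1.0, -0.0, 0.0]
contact_force: [-0.7, 0.3, -4.6]
gripper_width: 0.354
grasp_force: 61.4
TCP [0.4246 0.109  0.2234] n 550 zmin 0.1115 tip [ 0.4231  0.1101 -0.004   0.0015] hole (array([0.4206, 0.1107]), 10.6, 0.0491) F [ 0.1 -0.3 -4.1]
block (array([0.423 , 0.1107]), array([70.1, 70.3]), np.float64(-0.155), 0.0819)
hole px 330 (array([0.4201, 0.1097]), 10.4, 0.0362)
```

```bash
python3 -m inch '[[[0,-0.0008,0.025],[0,0,0],0],[[0,-0.0003,0.01],[0,0,0],0],[[0,-0.0003,0.01],[0,0,0],0],[[0,0,0],[0,0,0],0],[[0,0,0],[0,0,0],0]]'
python3 -m inch '[[[0,-0.0005,0.02],[0,0,0],0],[[0,-0.0005,0.015],[0,0,0],0],[[0,-0.0003,0.01],[0,0,0],0],[[0,-0.0003,0.01],[0,0,0],0],[[0,0,0],[0,0,0],0],[[0,0,0],[0,0,0],0]]'
```

```text
time: 19.1
tool_pos: [0.4248, 0.1089, 0.1785]
tool_rot: [0.014, 1.0, -0.001, 0.0]
contact_force: [0.6, -0.8, -4.6]
gripper_width: 0.355
grasp_force: 61.4
time: 19.7
tool_pos: [0.425, 0.109, 0.1237]
tool_rot: [0.014, 1.0, -0.001, 0.0]
contact_force: [-0.3, 1.3, -4.6]
gripper_width: 0.358
grasp_force: 61.4
```

```bash
python3 -m inch '[[[0,0,0.003],[0,0,0],0],[[0,0,0.003],[0,0,0],0],[[0,0,0],[0,0,0],0],[[0,0,0],[0,0,0],0]]'
python3 -m inch '[[[0,0,0.002],[0,0,0],0],[[0,0,0],[0,0,0],0],[[0,0,0],[0,0,0],0]]'
```

```text
time: 20.1
tool_pos: [0.4246, 0.1088, 0.1173]
tool_rot: [0.014, 1.0, -0.001, -0.0]
contact_force: [-0.0, 0.0, -4.1]
gripper_width: 0.356
grasp_force: 61.4
time: 20.4
tool_pos: [0.4253, 0.1089, 0.1167]
tool_rot: [0.014, 1.0, -0.001, 0.001]
contact_force: [-3.2, 0.5, 5.5]
gripper_width: 0.351
grasp_force: 61.6
```

```bash
python3 -m inch '[[[0,0,0],[0,0,0],0.65],[[0,0,0],[0,0,0],0.65],[[0,0,0],[0,0,0],0.65],[[0,0,0],[0,0,0],0.65],[[0,0,-0.02],[0,0,0],0.65],[[0,0,-0.04],[0,0,0],0.65],[[0,0,-0.04],[0,0,0],0.65],[[0,0,-0.05],[0.028,0,0],0.65]]' >/dev/null
python3 -m inch '[[[0.035,-0.005,0],[0,0,0],0.65],[[0.035,-0.005,0],[0,0,0],0.65],[[0.03,-0.005,0],[0,0,0],0.65],[[0,0,0],[0,0,0],0.65],[[0,0,0],[0,0,0],0.65]]'
python3 - <<'E'
from h import *
im,w=cloud("wrist"); cv2.imwrite("pics/w7.png",im[:,:,::-1])
print("bolt",circ(w,near(w,(.579,.13),.02,.045,.07)),"diff",rect(w,near(w,(.58,.131),.11,.005,.012)),"drift",circ(w,near(w,(.4235,.1084),.04,.134,.145)))
c=im.astype(int); tan=(c[...,0]-c[...,2]>25)&near(w,(.58,.131),.12,.003,.014); print("tan",rect(w,tan),tan.sum())
im,w=cloud("top"); print("top drift",circ(w,near(w,(.4225,.108),.04,.134,.145)))
im,w=cloud("scene"); print("scene drift",circ(w,near(w,(.424,.110),.04,.134,.145)))
bl=(im[...,2].astype(int)-im[...,0]>60)&near(w,(.6,-.14),.14,.021,.028)
print("tray scene",rect(w,bl)); im,w=cloud("top"); bl=(im[...,2].astype(int)-im[...,0]>60)&near(w,(.6,-.14),.14,.021,.028); print("tray top",rect(w,bl))
E
```

```text
time: 21.7
tool_pos: [0.5246, 0.1278, 0.2645]
tool_rot: [0.0, 1.0, -0.001, -0.001]
contact_force: [-0.2, 0.1, -0.9]
gripper_width: 0.651
grasp_force: 0.0
bolt (array([0.579 , 0.1321]), 8.4, 0.061) diff (array([0.5977, 0.1266]), array([144.1, 183.1]), np.float64(-0.284), 0.0083) drift (array([0.4235, 0.1102]), 16.6, 0.1398)
tan (array([0.5791, 0.1319]), array([144. , 143.9]), np.float64(-0.283), 0.0083) 14723
top drift (array([0.4226, 0.1014]), 14.8, 0.1391)
scene drift (array([0.4225, 0.1098]), 18.2, 0.1407)
tray scene (array([ 0.5996, -0.1332]), array([188.6, 190.6]), np.float64(0.057), 0.0248)
tray top (array([ 0.5988, -0.1365]), array([188.6, 188.1]), np.float64(0.058), 0.0237)
```

View pics/w7.png

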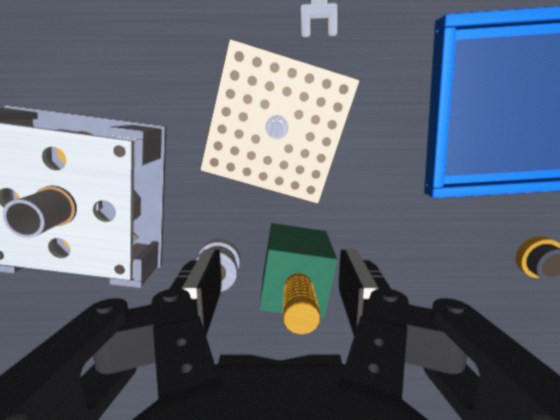

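The diffuser is square in view, bolt at (277,127). The drift is seated upright in its block at (301,315). Next I grasp the bolt.

```bash
python3 -m inch '[[[0.03,-0.0026,0.02],[0,0,0],0.5],[[0.0244,0,0.03],[0,0,0],0.5],[[0,0,0.04],[0,0,0],0.5],[[0,0,0.04],[0,0,0],0.5],[[0,0,0.03],[0,0,0],0.5],[[0,0,0],[0,0,0],0.5],[[0,0,0],[0,0,0],0.5]]'
python3 - <<'E'
from h import *
im,w=cloud("wrist"); print("bolt",circ(w,near(w,(.579,.13),.02,.045,.07)))
to(.579,.1304,.048,0)
E
```

```text
time: 22.6
tool_pos: [0.5788, 0.1304, 0.1058]
tool_rot: [-0.0, 1.0, -0.001, -0.0]
contact_force: [0.1, 0.3, 0.2]
gripper_width: 0.501
grasp_force: 0.0
bolt (array([0.581 , 0.1322]), 8.6, 0.0602)
shift [-0.0012  0.0001  0.0594] yaw -0.001 turn z -0.001 tilt [0.0031 0.0003]
```

```bash
python3 -m inch '[[[0.0005,-0.0003,0.025],[0,0,0],0.5],[[0,0,0.02],[0,0,0],0.5],[[0,0,0.012],[0,0,0],0.5],[[0,0,0],[0,0,0],0.5],[[0,0,0],[0,0,0],0.5]]' | sed -n '2p;4p'
python3 -m inch '[[[0,0,0],[0,0,0],0],[[0,0,0],[0,0,0],0],[[0,0,0],[0,0,0],0],[[0,0,0],[0,0,0],0],[[0,0,0],[0,0,0],0],[[0,0,0],[0,0,0],0],[[0,0,0],[0,0,0],0]]'
python3 -m inch '[[[0,0,-0.02],[0,0,0],0],[[0,0,-0.03],[0,0,0],0],[[0,0,-0.03],[0,0,0],0],[[0,0,0],[0,0,0],0],[[0,0,0],[0,0,0],0]]'
python3 - <<'E'
from h import *
im,w=cloud("wrist"); p,R,ps=pose(); c=im.astype(int)
m=(c[...,0]-c[...,2]>25)&near(w,(.58,.131),.12,.04,.11)
print("TCP",p,"tan",rect(w,m),m.sum()); q=w[m]; print("plane",np.linalg.lstsq(np.c_[q[:,:2]-p[:2],np.ones(len(q))],q[:,2],rcond=None)[0])
E
```

```text
tool_pos: [0.5807, 0.1308, 0.0499]
contact_force: [1.0, -0.8, 0.4]
time: 23.85
tool_pos: [0.5807, 0.1309, 0.0499]
tool_rot: [-0.0, 1.0, -0.001, 0.001]
contact_force: [-0.7, 0.1, 6.7]
gripper_width: 0.163
grasp_force: 58.5
time: 24.35
tool_pos: [0.5792, 0.1306, 0.1275]
tool_rot: [0.0, 1.0, -0.001, -0.0]
contact_force: [-0.0, -0.3, -3.8]
gripper_width: 0.168
grasp_force: 58.6
TCP [0.57826575 0.13051328 0.12602354] tan (array([0.579 , 0.1306]), array([144.4, 139.3]), np.float64(-0.288), 0.0838) 43607
plane [-0.00470435 -0.00215855  0.08396843]
```

```bash
python3 -m inch '[[[0.005,0.045,-0.01],[0,0,0],0],[[0.005,0.045,-0.01],[0,0,0],0],[[0.005,0.045,0],[0,0,0],0],[[0.0055,0.045,0],[0,0,0],0],[[0,0.045,0],[0,0,-0.115],0],[[-0.005,0.04,0],[0,0,-0.115],0],[[0,0,0],[0,0,-0.116],0],[[0,0,0],[0,0,0],0]]' >/dev/null
python3 -m inch '[[[0,0,0],[0,0,0],0],[[0,0,0],[0,0,0],0]]'
cat >> h.py <<'E'
def tray():
    im,w=cloud("wrist"); p,R,ps=pose(); c=im.astype(int)
    m=(c[...,0]-c[...,2]>25)&near(w,p[:2],.12,.015,.12)
    q=w[m]; print("TCP",np.round(p,4),"yaw",round(ps,3),"plate",rect(w,m),m.sum(),"plane",np.round(np.linalg.lstsq(np.c_[q[:,:2]-p[:2],np.ones(len(q))],q[:,2],rcond=None)[0],4))
    b=(c[...,2]-c[...,0]>60)&near(w,(.6,-.135),.15,.021,.028); print("tray",rect(w,b),b.sum())
    return im,w,m,b
E
python3 - <<'E'
from h import *
im,w,m,b=tray(); cv2.imwrite("pics/w8.png",im[:,:,::-1]); to(.5995,-.135,.1,.058)
E
```

```text
time: 25.4
tool_pos: [0.5988, -0.1335, 0.1468]
tool_rot: [-0.001, 0.985, 0.171, -0.001]
contact_force: [0.6, -0.6, -2.8]
gripper_width: 0.171
grasp_force: 59.3
TCP [ 0.599  -0.1335  0.1472] yaw 0.345 plate (array([ 0.6001, -0.1334]), array([138.9, 144.4]), np.float64(0.065), 0.1051) 43180 plane [-0.002  -0.0026  0.1052]
tray (array([ 0.6824, -0.1281]), array([ 23.6, 187.8]), np.float64(0.064), 0.0244) 5390
shift [0.     0.0016 0.0472] yaw 0.345 turn z 0.287 tilt [-0.0014  0.0005]
```

View pics/w8.png

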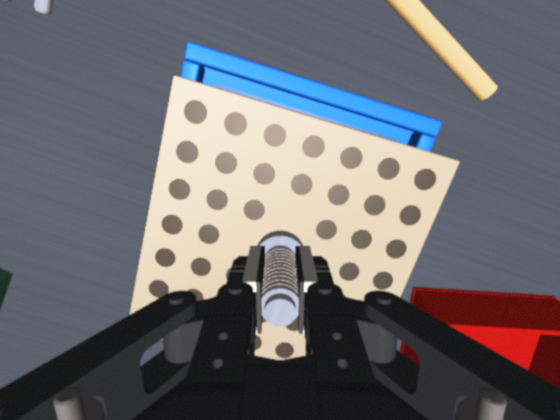

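The plate is held level over the tray and square with it: its near edges run parallel to the far tray wall from (190,48) to (438,128). I'll lower it.

```bash
python3 -m inch '[[[0.001,0,0.03],[0,0,0],0],[[0,0,0.03],[0,0,0],0],[[0,0,0.015],[0,0,0],0],[[0,0,0.008],[0,0,0],0],[[0,0,0],[0,0,0],0],[[0,0,0],[0,0,0],0]]'
python3 -m inch '[[[0,0,0.004],[0,0,0],0],[[0,0,0.003],[0,0,0],0],[[0,0,0.001],[0,0,0],0],[[0,0,0],[0,0,0],0],[[0,0,0],[0,0,0],0]]'
```

```text
time: 26.05
tool_pos: [0.6013, -0.1345, 0.0665]
tool_rot: [0.001, 0.985, 0.172, 0.001]
contact_force: [1.1, -0.2, -2.7]
gripper_width: 0.168
grasp_force: 59.4
time: 26.55
tool_pos: [0.6003, -0.1343, 0.0572]
tool_rot: [-0.0, 0.985, 0.172, 0.0]
contact_force: [0.2, 0.5, -3.3]
gripper_width: 0.164
grasp_force: 59.4
```

```bash
python3 -m inch '[[[0,0,0.001],[0,0,0],0],[[0,0,0.001],[0,0,0],0],[[0,0,0],[0,0,0],0],[[0,0,0],[0,0,0],0]]'
python3 -m inch '[[[0,0,0],[0,0,0],0.5],[[0,0,0],[0,0,0],0.5],[[0,0,0],[0,0,0],0.5],[[0,0,-0.02],[0,0,0],0.5],[[0,0,-0.04],[0,0,0],0.5],[[0,0,-0.05],[0,0,0],0.5],[[0,0,-0.05],[0,0,0.08],0.5],[[0,0,-0.04],[0,0,0.08],0.5]]' >/dev/null
python3 -m inch '[[[-0.03,0,0],[0,0,0.08],0.5],[[-0.03,0,0],[0,0,0.046],0.5],[[0,0,0],[0,0,0],0.5],[[0,0,0],[0,0,0],0.5]]'
python3 - <<'E'
from h import *
im,w,m,b=tray(); print("bolt",circ(w,near(w,(.6,-.135),.03,.05,.08))); cv2.imwrite("pics/w9.png",im[:,:,::-1])
p,R,ps=pose(); print(rect(w,b&(w[...,0]>.3)))
E
```

```text
time: 26.95
tool_pos: [0.6005, -0.1344, 0.0559]
tool_rot: [0.0, 0.985, 0.172, 0.0]
contact_force: [-3.1, 0.9, 3.2]
gripper_width: 0.167
grasp_force: 60.1
time: 28.15
tool_pos: [0.5409, -0.143, 0.2553]
tool_rot: [0.0, 1.0, 0.029, 0.0]
contact_force: [0.7, 0.4, -0.5]
gripper_width: 0.503
grasp_force: 0.0
TCP [ 0.5413 -0.143   0.2553] yaw 0.059 plate (array([ 0.5428, -0.1382]), array([235. , 139.1]), np.float64(0.07), 0.0153) 1341 plane [ 0.0006 -0.0001  0.0153]
tray (array([ 0.6002, -0.1333]), array([186.4, 188.3]), np.float64(0.059), 0.0238) 8001
bolt (array([ 0.5996, -0.1341]), 8.4, 0.067)
(array([ 0.6002, -0.1333]), array([186.4, 188.3]), np.float64(0.059), 0.0238)
```

The bolt stands within 1 mm of the tray centre. Now for the head.

```bash
python3 -m inch '[[[0,-0.03,0],[0,0,0.059],0.75],[[-0.01,-0.045,0],[0,0,0],0.75],[[-0.01,-0.045,0],[0,0,0],0.75],[[-0.01,-0.045,0],[0,0,0],0.75],[[-0.01,-0.045,0],[0,0,0],0.75],[[-0.01,-0.045,0],[0,0,0],0.75],[[-0.01,-0.045,0],[0,0,0],0.75],[[-0.01,-0.045,0],[0,0,0],0.75]]' >/dev/null
python3 -m inch '[[[0,-0.045,0],[0,0,0],0.75],[[0,-0.045,0],[0,0,0],0.75],[[0,-0.045,0],[0,0,0],0.75],[[0,-0.015,0],[0,0,0],0.75],[[0,0,0],[0,0,0],0.75],[[0,0,0],[0,0,0],0.75]]'
python3 - <<'E'
from h import *
im,w=cloud("wrist")
print("stub",circ(w,near(w,(.504,.354),.04,.100,.112)),circ(w,near(w,(.504,.354),.04,.08,.112)))
q=near(w,(.504,.354),.12,.0605,.0675); print("bright",rect(w,q&(im.min(-1)>215)))
to(.5045,.3545,.2,0)
E
```

```text
time: 29.6
tool_pos: [0.4695, 0.3517, 0.2548]
tool_rot: [0.001, 1.0, 0.0, -0.0]
contact_force: [-0.3, -0.6, 0.4]
gripper_width: 0.747
grasp_force: 0.0
stub (array([0.5043, 0.3563]), 18.2, 0.1079) (array([0.5043, 0.3564]), 18.2, 0.1074)
bright (array([0.5046, 0.3561]), array([149.5, 149.6]), np.float64(-0.135), 0.0641)
shift [ 0.0349 -0.0034  0.0549] yaw -0.001 turn z -0.001 tilt [-0.0003 -0.0008]
```

```bash
python3 -m inch '[[[0.0349,-0.0034,0.03],[0,0,0],0.75],[[0,0,0.04],[0,0,0],0.75],[[0,0,0],[0,0,0],0.75],[[0,0,0.04],[0,0,0],0.75],[[0,0,0.03],[0,0,0],0.75],[[0,0,0.018],[0,0,0],0.75],[[0,0,0],[0,0,0],0.75],[[0,0,0],[0,0,0],0.75]]'
python3 -m inch '[[[0,0,0],[0,0,0],0],[[0,0,0],[0,0,0],0],[[0,0,0],[0,0,0],0],[[0,0,0],[0,0,0],0],[[0,0,0],[0,0,0],0],[[0,0,0],[0,0,0],0]]'
python3 - <<'E'
from h import *
to(.5045,.3547,.096,0)
E
```

```text
time: 30.45
tool_pos: [0.505, 0.3552, 0.0991]
tool_rot: [-0.0, 1.0, -0.0, 0.001]
contact_force: [-0.7, 0.7, 0.7]
gripper_width: 0.754
grasp_force: 0.0
time: 31.05
tool_pos: [0.5057, 0.3561, 0.1001]
tool_rot: [-0.001, 1.0, -0.0, 0.002]
contact_force: [-0.9, -1.1, 6.1]
gripper_width: 0.42
grasp_force: 60.7
shift [-0.0012  0.0014  0.0041] yaw -0.0 turn z -0.0 tilt [0.0036 0.0019]
```

```bash
python3 -m inch '[[[0,0,-0.01],[0,0,0],0],[[0,0,-0.015],[0,0,0],0],[[0,0,-0.02],[0,0,0],0],[[0,0,-0.03],[0,0,0],0],[[0,0,-0.04],[0,0,0],0],[[0,0,-0.01],[0,0,0],0],[[0,0,0],[0,0,0],0]]'
python3 - <<'E'
from h import *
im,w=cloud("wrist"); p,R,ps=pose(); g=im.min(-1)
m=near(w,p[:2],.12,p[2]-.05,p[2]-.02)&(g>200); q=w[m]
print("TCP",np.round(p,4),rect(w,m),m.sum(),"plane",np.round(np.linalg.lstsq(np.c_[q[:,:2]-p[:2],np.ones(len(q))],q[:,2],rcond=None)[0],4))
im,w=cloud("scene")
for c in [(.552,.349),(.511,.404),(.456,.363)]:
    b=near(w,c,.035,.012,.04)&(im[...,0].astype(int)-im[...,2]>50); print(c,circ(w,b) if b.any() else None)
E
```

```text
time: 31.75
tool_pos: [0.5051, 0.3559, 0.2247]
tool_rot: [-0.001, 1.0, -0.0, 0.002]
contact_force: [-0.2, 0.3, -7.8]
gripper_width: 0.418
grasp_force: 61.2
TCP [0.504  0.3553 0.2218] (array([0.5032, 0.3558]), array([150.5, 148.7]), np.float64(-0.127), 0.1855) 43691 plane [-0.0016 -0.0038  0.1855]
(0.552, 0.349) (array([0.554, 0.351]), 21.7, 0.0287)
(0.511, 0.404) (array([0.5124, 0.4046]), 20.9, 0.0275)
(0.456, 0.363) (array([0.4557, 0.362 ]), 19.9, 0.0276)
```

```bash
python3 -m inch '[[[0.02,0.02,0],[0,0,0],0],[[0.02,0.04,0],[0,0,0],0],[[0.02,0.045,0],[0,0,0],0],[[0.015,0.045,0],[0,0,0],0],[[0.01,0.045,0],[0,0,0],0],[[0.01,0.045,0],[0,0,0],0],[[0.001,0.045,0],[0,0,0],0],[[0,0.045,0],[0,0,0],0]]' >/dev/null
python3 -m inch '[[[0,0.045,0],[0,0,0],0],[[0,0.045,0],[0,0,0],0],[[0,0.04,0],[0,0,0],0],[[0,0.03,0],[0,0,0],0],[[0,0,0],[0,0,-0.062],0],[[0,0,0],[0,0,-0.062],0],[[0,0,0],[0,0,-0.062],0],[[0,0,0],[0,0,0],0]]' >/dev/null
python3 -m inch '[[[0,0,0],[0,0,0],0],[[0,0,0],[0,0,0],0],[[0,0,0],[0,0,0],0]]'
cat >> h.py <<'E'
def head():
    im,w=cloud("wrist"); p,R,ps=pose(); g=im.min(-1)
    m=near(w,p[:2],.12,p[2]-.05,p[2]-.02)&(g>190); q=w[m]
    print("TCP",np.round(p,4),"yaw",round(ps,3),"plate",rect(w,m),m.sum(),"plane",np.round(np.linalg.lstsq(np.c_[q[:,:2]-p[:2],np.ones(len(q))],q[:,2],rcond=None)[0],4), manip.state()["gripper_width"])
    b=(im[...,2].astype(int)-im[...,0]>60)&near(w,(.6,-.135),.15,.021,.028); print("tray",rect(w,b),b.sum())
    return im
E
python3 - <<'E'
from h import *
head(); to(.6005,-.1344,.08)
im,w=cloud("top"); print("top bin",rect(w,near(w,(.507,-.36),.13,.045,.06)))
cv2.imwrite("pics/t2.png",im[:,:,::-1])
E
```

```text
time: 33.75
tool_pos: [0.5999, -0.1344, 0.2216]
tool_rot: [-0.0, 0.996, 0.093, -0.0]
contact_force: [-0.8, -0.0, -7.5]
gripper_width: 0.42
grasp_force: 62.2
TCP [ 0.6    -0.1345  0.2219] yaw 0.186 plate (array([ 0.599 , -0.1342]), array([149.2, 151. ]), np.float64(0.056), 0.1856) 44100 plane [-0.0014 -0.0039  0.1856] 0.41648248209398564
tray (array([ 0.6002, -0.1335]), array([187.2, 187.9]), np.float64(0.059), 0.0241) 3498
shift [0.0005 0.     0.1419] yaw 0.186 turn z None tilt [-0.0004  0.0001]
top bin (array([ 0.5069, -0.36  ]), array([150. , 131.7]), np.float64(0.27), 0.0537)
```

View pics/t2.png

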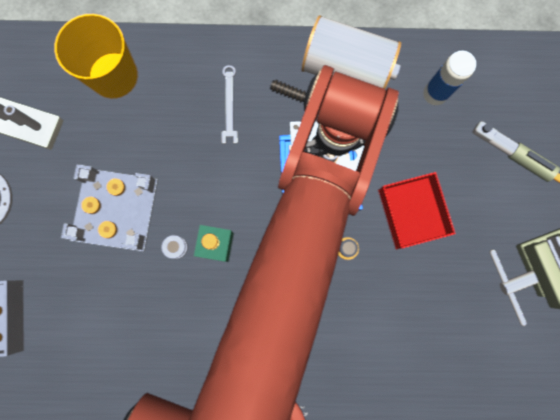

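The three nozzles stand on the base at (116,186), (90,204) and (106,229), and the bin is unmoved at (417,210). A quick check that the bolt is still in place, then I lower the head.

```bash
python3 - <<'E'
from h import *
im,w=cloud("scene"); m=near(w,(.6,-.134),.04,.045,.075); print(circ(w,m) if m.any() else None,m.sum())
c=im.astype(int); t=(c[...,0]-c[...,2]>20)&near(w,(.6,-.134),.12,.01,.022); print("diff",rect(w,t) if t.any() else None,t.sum())
E
python3 -m inch '[[[0,0,0.03],[0,0,0],0],[[0,0,0.03],[0,0,0],0],[[0,0,0.02],[0,0,0],0],[[0,0,0],[0,0,0],0],[[0,0,0],[0,0,0],0]]'
```

```text
(array([ 0.6004, -0.1355]), 8.7, 0.0616) 108
diff (array([ 0.5999, -0.1365]), array([142.5, 141.7]), np.float64(0.065), 0.0151) 3346
time: 34.4
tool_pos: [0.6002, -0.1346, 0.1425]
tool_rot: [-0.0, 0.996, 0.093, -0.0]
contact_force: [0.2, -1.1, -6.8]
gripper_width: 0.422
grasp_force: 62.3
```

```bash
python3 -m inch '[[[0,0,0.02],[0,0,0],0],[[0,0,0.015],[0,0,0],0],[[0,0,0.012],[0,0,0],0],[[0,0,0.008],[0,0,0],0],[[0,0,0],[0,0,0],0],[[0,0,0],[0,0,0],0]]'
python3 -m inch '[[[0,0,0.003],[0,0,0],0],[[0,0,0.002],[0,0,0],0],[[0,0,0.001],[0,0,0],0],[[0,0,0],[0,0,0],0],[[0,0,0],[0,0,0],0]]'
```

```text
time: 35.0
tool_pos: [0.6004, -0.1347, 0.0875]
tool_rot: [0.0, 0.996, 0.093, 0.0]
contact_force: [1.0, -1.0, -6.7]
gripper_width: 0.419
grasp_force: 62.3
time: 35.5
tool_pos: [0.6002, -0.1346, 0.0813]
tool_rot: [0.0, 0.996, 0.093, 0.0]
contact_force: [0.2, -0.2, -7.4]
gripper_width: 0.418
grasp_force: 62.3
```

```bash
python3 -m inch '[[[0,0,0.001],[0,0,0],0],[[0,0,0.001],[0,0,0],0],[[0,0,0],[0,0,0],0],[[0,0,0],[0,0,0],0]]'
python3 - <<'E'
from h import *
head()
E
```

```text
time: 35.9
tool_pos: [0.6004, -0.1348, 0.0802]
tool_rot: [0.0, 0.996, 0.093, 0.0]
contact_force: [-3.4, 0.3, -0.1]
gripper_width: 0.421
grasp_force: 62.8
TCP [ 0.6004 -0.1348  0.0802] yaw 0.186 plate (array([ 0.5997, -0.1347]), array([148.7, 150.5]), np.float64(0.06), 0.0439) 43581 plane [ 0.0014 -0.0015  0.0439] 0.4173008952513147
tray (array([ 0.5995, -0.1333]), array([188.3, 188.3]), np.float64(0.059), 0.0239) 16234
```

```bash
python3 -m inch '[[[0,0,0],[0,0,0],0.75],[[0,0,0],[0,0,0],0.75],[[0,0,0],[0,0,0],0.75],[[0,0,0],[0,0,0],0.75],[[0,0,-0.02],[0,0,0],0.75],[[0,0,-0.04],[0,0,0],0.75],[[0,0,-0.05],[0,0,0],0.75],[[0,0,-0.03],[0,0,0.109],0.75]]' >/dev/null
python3 -m inch '[[[-0.01,-0.02,-0.015],[0,0,0.077],0.7],[[-0.02,-0.045,0],[0,0,0],0.7],[[-0.02,-0.045,0],[0,0,0],0.7],[[-0.02,-0.045,0],[0,0,0],0.7],[[-0.02,-0.045,0],[0,0,0],0.7],[[-0.02,-0.045,0],[0,0,0],0.7],[[-0.01,-0.045,0],[0,0,0],0.7],[[-0.01,-0.045,0],[0,0,0],0.7]]' >/dev/null
python3 -m inch '[[[0,-0.045,0],[0,0,0],0.7],[[0,-0.045,0],[0,0,0],0.7],[[0,-0.03,0],[0,0,0.07],0.7],[[0,0,0],[0,0,0.07],0.7],[[0,0,0],[0,0,0],0.7],[[0,0,0],[0,0,0],0.7]]'
cat >> h.py <<'E'
def noz():
    im,w=cloud("wrist"); c=im.astype(int)
    for n in [(.554,.351),(.512,.405),(.456,.362)]:
        b=near(w,n,.035,.024,.034)&(c[...,0]-c[...,2]>60)
        if b.sum()>40: print(n,circ(w,b),b.sum())
    to(.512,.405,.15,-.14); return im,w
E
python3 - <<'E'
from h import *
im,w=noz(); cv2.imwrite("pics/w10.png",im[:,:,::-1])
E
```

```text
time: 38.15
tool_pos: [0.4687, 0.3194, 0.2342]
tool_rot: [0.0, 0.998, -0.069, 0.0]
contact_force: [-0.2, -0.5, 0.3]
gripper_width: 0.703
grasp_force: 0.0
(0.554, 0.351) (array([0.5558, 0.3503]), 19.8, 0.0281) 1400
(0.512, 0.405) (array([0.5116, 0.4062]), 19.9, 0.0279) 1236
(0.456, 0.362) (array([0.4551, 0.3636]), 19.7, 0.0279) 1086
shift [ 0.0308 -0.091   0.0842] yaw -0.14 turn z 0.0 tilt [ 0.0001 -0.    ]
```

View pics/w10.png

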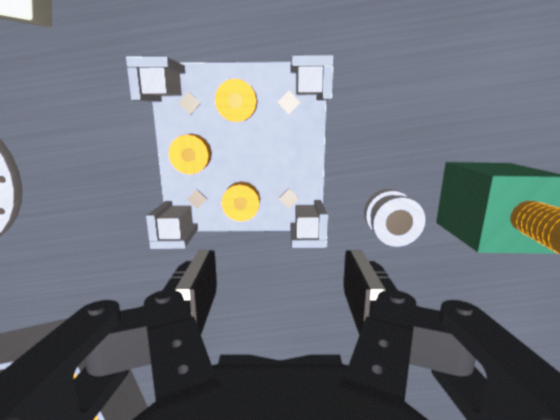

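Three nozzles stand upright at (235,100), (188,155) and (240,203), with the posts clear at the corners. I'll close radially on each, starting with the left one.

```bash
python3 -m inch '[[[0.0154,-0.045,0],[0,0,0],0.7],[[0.0154,-0.045,0.04],[0,0,0],0.7],[[0,0,0.04],[0,0,0],0.7],[[0,0,0],[0,0,0],0.7],[[0,0,0],[0,0,0],0.7]]' >/dev/null
python3 - <<'E'
from h import *
im,w=noz(); to(.5118,.4045,.037,-.14)
E
```

```text
(0.554, 0.351) (array([0.557 , 0.3523]), 19.8, 0.0303) 2154
(0.512, 0.405) (array([0.513 , 0.4075]), 19.8, 0.0301) 1854
(0.456, 0.362) (array([0.4566, 0.3651]), 20.0, 0.0299) 1576
shift [ 0.0024 -0.0098  0.0136] yaw -0.141 turn z -0.001 tilt [0.0013 0.0007]
shift [ 0.0022 -0.0092  0.1266] yaw -0.141 turn z -0.001 tilt [0.0013 0.0007]
```

```bash
python3 -m inch '[[[0.0023,-0.0098,0],[0,0,0],0.7],[[0,0,0.04],[0,0,0],0.7],[[0,0,0.04],[0,0,0],0.7],[[0,0,0.025],[0,0,0],0.7],[[0,0,0.018],[0,0,0],0.7],[[0,0,0],[0,0,0],0.7],[[0,0,0],[0,0,0],0.7]]'
python3 - <<'E'
from h import *
to(.512,.4053,.038,-.14)
E
```

```text
time: 39.45
tool_pos: [0.5124, 0.4062, 0.041]
tool_rot: [-0.001, 0.998, -0.07, 0.001]
contact_force: [-0.6, -0.2, -0.4]
gripper_width: 0.7
grasp_force: 0.0
shift [-0.0003  0.001   0.003 ] yaw -0.14 turn z -0.0 tilt [0.0024 0.0016]
```

```bash
python3 -m inch '[[[0,0.0005,0.003],[0,0,0],0.7],[[0,0,0],[0,0,0],0.7],[[0,0,0],[0,0,0],0],[[0,0,0],[0,0,0],0],[[0,0,0],[0,0,0],0],[[0,0,0],[0,0,0],0],[[0,0,0],[0,0,0],0]]' | tail -5
python3 -m inch '[[[0,0,-0.01],[0,0,0],0],[[0,0,-0.02],[0,0,0],0],[[0,0,-0.04],[0,0,0],0],[[0,0,-0.05],[0,0,0],0],[[0,0,-0.05],[0,0,0],0],[[0,0,0],[0,0,0],0]]'
python3 - <<'E'
from h import *
im,w=cloud("top"); m=near(w,(.507,-.36),.14,.045,.06)&(im[...,0].astype(int)-im[...,1]>80); print("bin",rect(w,m))
to(.507,-.36,.2,.27)
E
```

```text
tool_pos: [0.5119, 0.4055, 0.0374]
tool_rot: [-0.001, 0.998, -0.07, 0.001]
contact_force: [-0.2, -0.1, 6.3]
gripper_width: 0.441
grasp_force: 60.8
time: 40.75
tool_pos: [0.5148, 0.4073, 0.2166]
tool_rot: [-0.005, 0.998, -0.07, 0.007]
contact_force: [1.0, 0.7, 0.6]
gripper_width: 0.44
grasp_force: 60.3
bin (array([ 0.4641, -0.3558]), array([150.1, 130.1]), np.float64(0.275), 0.0538)
shift [0.1007 0.7597 0.0081] yaw -0.14 turn z -0.41 tilt [0.0085 0.0052]
```

```bash
python3 -m inch '[[[0,0,0],[0,0,0],0],[[0,0,0],[0,0,0],0]]' | sed -n 2,5p
cat >> h.py <<'E'
def held():
    im,w=cloud("wrist"); p,R,ps=pose(); c=im.astype(int)
    b=near(w,p[:2],.05,p[2]-.06,p[2]+.01)&(c[...,0]-c[...,2]>60); q=w[b]
    print("TCP",np.round(p,4),"held",b.sum(),circ(w,b) if b.any() else None, q[:,2].min().round(4) if b.any() else None,q[:,2].max().round(4) if b.any() else None, manip.state()["gripper_width"])
    return im
E
python3 - <<'E'
from h import *
im=held(); cv2.imwrite("pics/w11.png",im[:,:,::-1])
E
```

```text
tool_pos: [0.5099, 0.4041, 0.2031]
tool_rot: [0.001, 0.998, -0.07, -0.002]
contact_force: [0.0, 0.5, -1.3]
gripper_width: 0.44
TCP [0.5099 0.4042 0.2029] held 6708 (array([0.51  , 0.4019]), 24.8, 0.1932) 0.1736 0.1971 0.4426390002832413
```

View pics/w11.png

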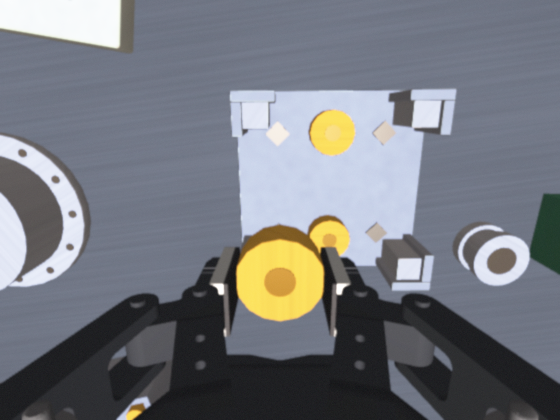

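```bash
python3 -m inch '[[[0.0065,0.03,0],[0,0,0],0],[[0.0065,0.045,0],[0,0,0],0],[[0.0065,0.045,0],[0,0,0],0],[[0.0065,0.045,0],[0,0,0],0],[[0.0065,0.045,0],[0,0,0],0],[[0.0065,0.045,0],[0,0,0],0],[[0.0065,0.045,0],[0,0,0],0],[[0.0065,0.045,0],[0,0,0],0]]' | grep width
python3 -m inch '[[[0.0065,0.045,0],[0,0,0],0],[[0.0065,0.045,0],[0,0,0],0],[[0.0065,0.045,0],[0,0,0],0],[[0.0065,0.045,0],[0,0,0],0],[[0.0065,0.045,0],[0,0,0],0],[[0.0065,0.045,0],[0,0,0],0],[[0.0066,0.045,0],[0,0,0],0],[[0,0.045,0],[0,0,0],0]]' | grep width
python3 -m inch '[[[0,0.036,0],[0,0,-0.138],0],[[0,0,0],[0,0,-0.138],0],[[0,0,0],[0,0,-0.138],0],[[0,0,0],[0,0,0],0],[[0,0,0],[0,0,0],0]]'
python3 - <<'E'
from h import *
im,w=cloud("wrist"); m=near(w,(.464,-.356),.14,.045,.062)&(im[...,0].astype(int)-im[...,1]>80); print("bin",rect(w,m),m.sum())
im,w=cloud("scene"); m=near(w,(.464,-.356),.14,.045,.062)&(im[...,0].astype(int)-im[...,1]>80); print("bin",rect(w,m),m.sum())
to(.5026,-.3449,.055,.275); held()
E
```

```text
gripper_width: 0.446
gripper_width: 0.445
time: 43.15
tool_pos: [0.5037, -0.3419, 0.2044]
tool_rot: [-0.001, 0.991, 0.135, -0.001]
contact_force: [0.6, -0.8, -1.5]
gripper_width: 0.443
grasp_force: 60.6
bin (array([ 0.4656, -0.3536]), array([150.1, 130. ]), np.float64(0.272), 0.0549) 2162
bin (array([ 0.4649, -0.3537]), array([151.6, 130.7]), np.float64(0.278), 0.055) 1181
shift [-0.0021  0.0027  0.1502] yaw 0.272 turn z -0.003 tilt [-0.001   0.0009]
TCP [ 0.5042 -0.3419  0.2055] held 6786 (array([ 0.5118, -0.34  ]), 31.2, 0.1959) 0.1761 0.2068 0.44296544439943464
```

```bash
python3 -m inch '[[[0,0.001,0.04],[0,0,0],0],[[0,0,0.05],[0,0,0],0],[[0,0,0.035],[0,0,0],0],[[0,0,0.025],[0,0,0],0],[[0,0,0],[0,0,0],0],[[0,0,0],[0,0,0],0]]' | grep -E "pos|force"
python3 -m inch '[[[0,0,0],[0,0,0],0.65],[[0,0,0],[0,0,0],0.65],[[0,0,0],[0,0,0],0.65],[[0,0,-0.03],[0,0,0],0.65],[[0,0,-0.05],[0,0,0],0.65],[[0,0,-0.05],[0,0,0],0.65],[[0,0,-0.02],[0,0,0],0.7],[[0,0,0],[0,0,-0.14],0.7]]' >/dev/null
python3 - <<'E'
from h import *
im,w=cloud("wrist"); c=im.astype(int); m=near(w,(.465,-.354),.09,.01,.035)&(c[...,0]-c[...,2]>60)&(c[...,1]>90); print("noz",circ(w,m) if m.any() else 0,m.sum())
to(.4555,.3626,.2,1.43)
E
```

```text
tool_pos: [0.5047, -0.3432, 0.0563]
contact_force: [0.2, -0.7, -1.5]
grasp_force: 60.6
noz (array([ 0.5051, -0.3436]), 20.0, 0.0212) 1296
shift [ 0.2441 -0.6657  0.0069] yaw 0.423 turn z -1.007 tilt [ 0.0057 -0.005 ]
```

```bash
python3 -m inch '[[[0,0,0],[0,0,-0.145],0.7],[[0,0,0],[0,0,-0.145],0.7],[[0,0,0],[0,0,-0.145],0.7],[[0,0,0],[0,0,-0.145],0.7],[[0,0,0],[0,0,-0.145],0.7],[[0,0,0],[0,0,-0.145],0.7],[[0,0,0],[0,0,-0.145],0.7],[[0.02,-0.004,-0.01],[0,0,0],0.7]]' >/dev/null
python3 -m inch '[[[0.045,-0.0095,0],[0,0,0],0.7],[[0.045,-0.0095,0],[0,0,0],0.7],[[0.045,-0.0095,0],[0,0,0],0.7],[[0.045,-0.0095,0],[0,0,0],0.7],[[0.045,-0.0095,0],[0,0,0],0.7],[[0.045,-0.0095,0],[0,0,0],0.7],[[0.045,-0.0095,0],[0,0,0],0.7],[[0.045,-0.0095,0],[0,0,0],0.7]]' >/dev/null
python3 -m inch '[[[0.045,-0.0095,0],[0,0,0],0.7],[[0.045,-0.0095,0],[0,0,0],0.7],[[0.045,-0.0095,0],[0,0,0],0.7],[[0.045,-0.0095,0],[0,0,0],0.7],[[0.045,-0.0095,0],[0,0,0],0.7],[[0.03,-0.0095,0],[0,0,0],0.7],[[0,0,0],[0,0,0],0.7],[[0,0,0],[0,0,0],0.7]]'
python3 - <<'E'
from h import *
noz(); to(.4555,.3626,.12,1.43)
E
```

```text
time: 47.15
tool_pos: [0.4584, 0.3049, 0.2158]
tool_rot: [0.0, 0.755, 0.655, -0.0]
contact_force: [0.5, -1.2, -0.9]
gripper_width: 0.697
grasp_force: 0.0
(0.554, 0.351) (array([0.5556, 0.3502]), 19.9, 0.0282) 1518
(0.456, 0.362) (array([0.4552, 0.3633]), 19.6, 0.0281) 1461
shift [0.1075 0.0385 0.0657] yaw 1.428 turn z 1.568 tilt [-0.0003 -0.0006]
shift [ 0.0575 -0.0114  0.0958] yaw 1.428 turn z -0.002 tilt [-0.0003 -0.0006]
```

```bash
python3 -m inch '[[[0.03,-0.006,0.03],[0,0,0],0.7],[[0.0275,-0.0054,0.03],[0,0,0],0.7],[[0,0,0.04],[0,0,0],0.7],[[0,0,0],[0,0,0],0.7],[[0,0,0.03],[0,0,0],0.7],[[0,0,0.02],[0,0,0],0.7],[[0,0,0],[0,0,0],0.7],[[0,0,0],[0,0,0],0.7]]'
python3 - <<'E'
from h import *
noz(); to(.4553,.363,.038,1.43)
E
```

```text
time: 48.0
tool_pos: [0.4567, 0.3626, 0.0677]
tool_rot: [0.0, 0.756, 0.654, 0.001]
contact_force: [-0.9, -0.1, 1.2]
gripper_width: 0.698
grasp_force: 0.0
(0.554, 0.351) (array([0.5558, 0.352 ]), 20.4, 0.029) 4391
(0.456, 0.362) (array([0.4551, 0.3647]), 20.0, 0.0288) 4160
shift [ 0.0494  0.0485 -0.0813] yaw 1.427 turn z 1.567 tilt [0.0028 0.0015]
shift [-0.0005 -0.0019  0.0305] yaw 1.427 turn z -0.003 tilt [0.0028 0.0015]
```

```bash
python3 -m inch '[[[0,-0.0015,0.015],[0,0,0],0.7],[[0,0,0.014],[0,0,0],0.7],[[0,0,0],[0,0,0],0.7],[[0,0,0],[0,0,0],0.7]]' | grep -E "pos|contact"
python3 -m inch '[[[0,0,0],[0,0,0],0],[[0,0,0],[0,0,0],0],[[0,0,0],[0,0,0],0],[[0,0,0],[0,0,0],0],[[0,0,0],[0,0,0],0],[[0,0,-0.01],[0,0,0],0],[[0,0,-0.02],[0,0,0],0],[[0,0,-0.04],[0,0,0],0]]' | grep -E "width|grasp"
python3 -m inch '[[[0,0,-0.05],[0,0,0],0],[[0,0,-0.05],[0,0,0],0],[[0,0,0],[0,0,0],0],[[0,0,0],[0,0,0],0]]'
python3 - <<'E'
from h import *
held()
im,w=cloud("top"); m=near(w,(.465,-.356),.14,.045,.06)&(im[...,0].astype(int)-im[...,1]>80); print("bin",rect(w,m))
E
```

```text
tool_pos: [0.4535, 0.363, 0.036]
contact_force: [0.4, 0.1, 0.3]
gripper_width: 0.443
grasp_force: 60.4
time: 49.65
tool_pos: [0.4547, 0.3637, 0.2091]
tool_rot: [0.0, 0.755, 0.655, 0.002]
contact_force: [-1.1, 0.6, -1.6]
gripper_width: 0.445
grasp_force: 60.4
TCP [0.4536 0.3631 0.2066] held 6639 (array([0.4542, 0.3631]), 20.7, 0.1967) 0.1785 0.1996 0.4414265634843003
bin (array([ 0.4642, -0.3558]), array([150. , 130.6]), np.float64(0.273), 0.0536)
```

```bash
python3 -m inch '[[[-0.0453,0.0048,0],[0,0,0],0],[[-0.0453,0.0048,0],[0,0,0],0],[[-0.0453,0.0048,0],[0,0,0],0],[[-0.0453,0.0048,0],[0,0,0],0],[[-0.0453,0.0048,0],[0,0,0],0],[[-0.0453,0.0048,0],[0,0,0],0],[[-0.0453,0.0048,0],[0,0,0],0],[[-0.0453,0.0048,0],[0,0,0],0]]' | grep -E "width"
python3 -m inch '[[[-0.0453,0.0048,0],[0,0,0],0],[[-0.0453,0.0048,0],[0,0,0],0],[[-0.0453,0.0048,0],[0,0,0],0],[[-0.0453,0.0048,0],[0,0,0],0],[[-0.0453,0.0048,0],[0,0,0],0],[[-0.0453,0.0048,0],[0,0,0],0],[[-0.0453,0.0048,0],[0,0,0],0],[[-0.0453,0.0048,0],[0,0,0],0]]' | grep -E "width"
python3 -m inch '[[[0,0,0],[0,0,0.144],0],[[0,0,0],[0,0,0.144],0],[[0,0,0],[0,0,0.144],0],[[0,0,0],[0,0,0.144],0],[[0,0,0],[0,0,0.144],0],[[0,0,0],[0,0,0.144],0],[[0,0,0],[0,0,0.144],0],[[0,0,0],[0,0,0.145],0]]' | grep -E "width"
python3 -m inch '[[[0,0,0],[0,0,0],0],[[0,0,0],[0,0,0],0]]'
python3 - <<'E'
from h import *
im,w=cloud("wrist"); m=near(w,(.465,-.354),.14,.045,.062)&(im[...,0].astype(int)-im[...,1]>80); print("bin",rect(w,m),m.sum())
to(.4265,-.3649,.055,.275); held()
E
```

```text
gripper_width: 0.44
gripper_width: 0.441
gripper_width: 0.437
time: 52.35
tool_pos: [0.4269, -0.3642, 0.2049]
tool_rot: [-0.002, 0.99, 0.139, -0.001]
contact_force: [0.2, -0.5, -1.1]
gripper_width: 0.441
grasp_force: 60.4
bin (array([ 0.4654, -0.3539]), array([150.4, 130.5]), np.float64(0.271), 0.0548) 4497
shift [-0.0005  0.0007  0.1504] yaw 0.278 turn z 0.003 tilt [-0.0018  0.0021]
TCP [ 0.4272 -0.3646  0.2059] held 6729 (array([ 0.4271, -0.3639]), 20.9, 0.1958) 0.176 0.2006 0.4421081356797372
```

```bash
python3 -m inch '[[[0,0,0.04],[0,0,0],0],[[0,0,0.05],[0,0,0],0],[[0,0,0.035],[0,0,0],0],[[0,0,0.025],[0,0,0],0],[[0,0,0],[0,0,0],0],[[0,0,0],[0,0,0],0]]' | grep -E "pos|force"
python3 -m inch '[[[0,0,0],[0,0,0],0.65],[[0,0,0],[0,0,0],0.65],[[0,0,0],[0,0,0],0.65],[[0,0,-0.03],[0,0,0],0.65],[[0,0,-0.05],[0,0,0],0.65],[[0,0,-0.05],[0,0,0],0.65],[[0,0,-0.03],[0,0,0],0.7],[[0,0,0],[0,0,-0.145],0.7]]' >/dev/null
python3 -m inch '[[[0,0,0],[0,0,-0.144],0.7],[[0,0,0],[0,0,-0.144],0.7],[[0,0,0],[0,0,-0.144],0.7],[[0,0,0],[0,0,-0.144],0.7],[[0,0,0],[0,0,-0.144],0.7],[[0,0,0],[0,0,-0.144],0.7],[[0,0,0],[0,0,-0.144],0.7],[[0.03,0.0015,0],[0,0,0],0.7]]' >/dev/null
python3 -m inch '[[[0.045,0.0017,0],[0,0,0],0.7],[[0.045,0.0017,0],[0,0,0],0.7],[[0.045,0.0017,0],[0,0,0],0.7],[[0.045,0.0017,0],[0,0,0],0.7],[[0.045,0.0017,0],[0,0,0],0.7],[[0.045,0.0017,0],[0,0,0],0.7],[[0.045,0.0017,0],[0,0,0],0.7],[[0.045,0.0017,0],[0,0,0],0.7]]' >/dev/null
python3 -m inch '[[[0.045,0.0017,0],[0,0,0],0.7],[[0.045,0.0017,0],[0,0,0],0.7],[[0.045,0.0017,0],[0,0,0],0.7],[[0.045,0.0017,0],[0,0,0],0.7],[[0.045,0.0017,0],[0,0,0],0.7],[[0.045,0.0017,0],[0,0,0],0.7],[[0.02,0.0007,0.03],[0,0,0],0.7],[[0,0,0],[0,0,0],0.7]]'
python3 - <<'E'
from h import *
noz(); to(.5557,.3505,.038,1.43)
im,w=cloud("top"); c=im.astype(int); m=near(w,(.465,-.354),.09,.01,.04)&(c[...,0]-c[...,2]>40)&(c[...,1]>90); print(m.sum(),rect(w,m) if m.any() else 0)
E
```

```text
tool_pos: [0.4276, -0.365, 0.0572]
contact_force: [0.4, 0.1, -0.7]
grasp_force: 60.5
time: 56.25
tool_pos: [0.5477, 0.3064, 0.1837]
tool_rot: [-0.001, 0.754, 0.656, -0.002]
contact_force: [-0.4, -0.8, -0.5]
gripper_width: 0.698
grasp_force: 0.0
(0.554, 0.351) (array([0.5565, 0.3498]), 19.7, 0.0296) 1764
shift [ 0.0939 -0.0497  0.0351] yaw 1.431 turn z 1.571 tilt [-0.0035 -0.0017]
shift [0.0463 0.0015 0.1471] yaw 1.431 turn z 0.001 tilt [-0.0035 -0.0017]
482 (array([ 0.4673, -0.3581]), array([118. ,  40.1]), np.float64(0.276), 0.0233)
```

Two nozzles lie in the bin. I'll take the third.

```bash
python3 -m inch '[[[0.025,0.001,0.02],[0,0,0],0.7],[[0.0213,0.0005,0.03],[0,0,0],0.7],[[0,0,0.04],[0,0,0],0.7],[[0,0,0],[0,0,0],0.7],[[0,0,0.03],[0,0,0],0.7],[[0,0,0],[0,0,0],0.7],[[0,0,0],[0,0,0],0.7]]'
python3 - <<'E'
from h import *
noz(); to(.5557,.351,.038,1.43)
E
```

```text
time: 57.05
tool_pos: [0.5584, 0.3495, 0.0691]
tool_rot: [0.0, 0.756, 0.655, 0.001]
contact_force: [0.2, 0.4, 1.2]
gripper_width: 0.695
grasp_force: 0.0
(0.554, 0.351) (array([0.5559, 0.352 ]), 20.0, 0.0289) 4120
shift [ 0.0479 -0.0541 -0.0802] yaw 1.428 turn z 1.568 tilt [0.003  0.0013]
shift [ 0.0005 -0.0035  0.0319] yaw 1.428 turn z -0.002 tilt [0.003  0.0013]
```

```bash
python3 -m inch '[[[0.0005,-0.0025,0.015],[0,0,0],0.7],[[0,0,0.015],[0,0,0],0.7],[[0,0,0],[0,0,0],0.7],[[0,0,0],[0,0,0],0.7]]' | grep -E "pos|contact"
python3 -m inch '[[[0,0,0],[0,0,0],0],[[0,0,0],[0,0,0],0],[[0,0,0],[0,0,0],0],[[0,0,0],[0,0,0],0],[[0,0,0],[0,0,0],0],[[0,0,-0.01],[0,0,0],0],[[0,0,-0.02],[0,0,0],0],[[0,0,-0.04],[0,0,0],0]]' | grep -E "width|grasp"
python3 -m inch '[[[0,0,-0.05],[0,0,0],0],[[0,0,-0.05],[0,0,0],0],[[0,0,0],[0,0,0],0],[[0,0,0],[0,0,0],0]]'
python3 - <<'E'
from h import *
held()
im,w=cloud("top"); m=near(w,(.465,-.356),.14,.045,.06)&(im[...,0].astype(int)-im[...,1]>80); print("bin",rect(w,m))
to(.465,-.354,.2,.275)
E
```

```text
tool_pos: [0.5544, 0.3507, 0.0358]
contact_force: [-0.2, -0.0, -0.1]
gripper_width: 0.44
grasp_force: 60.4
time: 58.7
tool_pos: [0.5558, 0.3513, 0.2094]
tool_rot: [0.0, 0.755, 0.655, 0.002]
contact_force: [0.1, -0.5, -1.5]
gripper_width: 0.443
grasp_force: 60.4
TCP [0.5547 0.3507 0.2066] held 6613 (array([0.5552, 0.3502]), 21.1, 0.1967) 0.1778 0.1993 0.4390511315189213
bin (array([ 0.4642, -0.356 ]), array([149.9, 131.7]), np.float64(0.273), 0.0535)
shift [-0.7099  0.0115  0.0064] yaw 1.429 turn z 1.154 tilt [-0.0032 -0.0016]
```

```bash
python3 -m inch '[[[-0.0444,0.0007,0],[0,0,0],0],[[-0.0444,0.0007,0],[0,0,0],0],[[-0.0444,0.0007,0],[0,0,0],0],[[-0.0444,0.0007,0],[0,0,0],0],[[-0.0444,0.0007,0],[0,0,0],0],[[-0.0444,0.0007,0],[0,0,0],0],[[-0.0444,0.0007,0],[0,0,0],0],[[-0.0444,0.0007,0],[0,0,0],0]]' | grep -E "width"
python3 -m inch '[[[-0.0444,0.0007,0],[0,0,0],0],[[-0.0444,0.0007,0],[0,0,0],0],[[-0.0444,0.0007,0],[0,0,0],0],[[-0.0444,0.0007,0],[0,0,0],0],[[-0.0444,0.0007,0],[0,0,0],0],[[-0.0444,0.0007,0],[0,0,0],0],[[-0.0444,0.0007,0],[0,0,0],0],[[-0.0444,0.0007,0],[0,0,0],0]]' | grep -E "width"
python3 -m inch '[[[0,0,0],[0,0,0.144],0],[[0,0,0],[0,0,0.144],0],[[0,0,0],[0,0,0.144],0],[[0,0,0],[0,0,0.144],0],[[0,0,0],[0,0,0.144],0],[[0,0,0],[0,0,0.144],0],[[0,0,0],[0,0,0.144],0],[[0,0,0],[0,0,0.146],0]]' | grep -E "width"
python3 -m inch '[[[0,0,0],[0,0,0],0],[[0,0,0],[0,0,0],0]]'
python3 - <<'E'
from h import *
im,w=cloud("wrist"); m=near(w,(.465,-.354),.14,.045,.062)&(im[...,0].astype(int)-im[...,1]>80); print("bin",rect(w,m),m.sum())
to(.4655,-.3541,.055,.275); held()
E
```

```text
gripper_width: 0.441
gripper_width: 0.443
gripper_width: 0.44
time: 61.4
tool_pos: [0.465, -0.3532, 0.2049]
tool_rot: [-0.001, 0.99, 0.138, -0.001]
contact_force: [-0.9, -1.2, -0.7]
gripper_width: 0.441
grasp_force: 60.5
bin (array([ 0.4739, -0.3514]), array([132.2, 130.2]), np.float64(0.273), 0.055) 2911
shift [0.0003 0.0012 0.1504] yaw 0.277 turn z 0.002 tilt [-0.002   0.0019]
TCP [ 0.4653 -0.3535  0.2058] held 6775 (array([ 0.4727, -0.3508]), 31.2, 0.1958) 0.1748 0.1999 0.44038843896095337
```

```bash
python3 -m inch '[[[0,-0.018,0.04],[0,0,0],0],[[0,0,0.05],[0,0,0],0],[[0,0,0.03],[0,0,0],0],[[0,0,0.025],[0,0,0],0],[[0,0,0],[0,0,0],0],[[0,0,0],[0,0,0],0]]' | grep -E "pos|force"
python3 -m inch '[[[0,0,0],[0,0,0],0.54],[[0,0,0],[0,0,0],0.54],[[0,0,0],[0,0,0],0.54],[[0,0,-0.03],[0,0,0],0.54],[[0,0,-0.05],[0,0,0],0.54],[[0,0,-0.05],[0,0,0],0.54],[[0,0,-0.05],[0,0,0],0.6],[[0,0,0],[0,0,0],0.6]]'
python3 -m inch '[[[-0.04,0.01,0],[0,0,0],0.6],[[-0.04,0.02,0],[0,0,0],0.6],[[0,0.04,0],[0,0,0],0.6],[[0,0.04,0],[0,0,0],0.6],[[0,0.04,0],[0,0,0],0.6],[[0,0.04,0],[0,0,0],0.6],[[0,0,0],[0,0,0],0.6],[[0,0,0],[0,0,0],0.6]]' | grep pos
python3 - <<'E'
from h import *
for n in("top","scene"):
    im,w=cloud(n); c=im.astype(int); cv2.imwrite(f"pics/{n}9.png",im[:,:,::-1])
    m=near(w,(.465,-.354),.09,.01,.06)&(c[...,0]-c[...,2]>40)&(c[...,1]>90); print("noz",m.sum(),rect(w,m) if m.any() else 0, w[m][:,2].max() if m.any() else 0)
    print("bin",rect(w,near(w,(.465,-.356),.14,.045,.06)&(c[...,0]-c[...,1]>80)))
    print("drift",circ(w,near(w,(.4235,.109),.04,.134,.145)))
    q=near(w,(.6,-.135),.12,.040,.048)&(im.min(-1)>150); print("plate",rect(w,q),"stub",circ(w,near(w,(.6,-.135),.03,.08,.095)),"bolt",circ(w,near(w,(.6,-.135),.013,.05,.075)))
    b=(c[...,2]-c[...,0]>60)&near(w,(.6,-.135),.15,.021,.028); print("tray",rect(w,b))
E
```

```text
tool_pos: [0.4608, -0.3365, 0.0621]
contact_force: [-0.4, 0.4, -0.5]
grasp_force: 60.6
time: 62.9
tool_pos: [0.4641, -0.3396, 0.2534]
tool_rot: [0.007, 0.991, 0.137, 0.006]
contact_force: [0.2, -0.0, 0.5]
gripper_width: 0.596
grasp_force: 0.0
tool_pos: [0.4352, -0.5414, 0.2413]
noz 723 (array([ 0.4648, -0.3491]), array([118.1,  57.7]), np.float64(0.263), 0.0234) 0.030030554828467993
bin (array([ 0.4643, -0.3559]), array([150.1, 131.1]), np.float64(0.274), 0.0535)
drift (array([0.4228, 0.1069]), 16.4, 0.1394)
plate (array([ 0.5985, -0.1374]), array([151. , 150.1]), np.float64(0.052), 0.0437) stub (array([ 0.5984, -0.1376]), 18.5, 0.0872) bolt (array([ 0.6015, -0.1356]), 11.7, 0.0646)
tray (array([ 0.5987, -0.1364]), array([188.4, 187.7]), np.float64(0.059), 0.0237)
noz 1383 (array([ 0.4553, -0.3406]), array([149.4, 109.8]), np.float64(0.372), 0.0252) 0.05833361676219077
bin (array([ 0.4649, -0.3536]), array([151.6, 131.1]), np.float64(0.273), 0.0549)
drift (array([0.4249, 0.1097]), 16.2, 0.1408)
plate (array([ 0.5986, -0.1335]), array([151.2, 153.7]), np.float64(0.046), 0.045) stub (array([ 0.5981, -0.1341]), 19.7, 0.087) bolt (array([ 0.5958, -0.1297]), 3.0, 0.0696)
tray (array([ 0.5996, -0.1334]), array([188. , 189.8]), np.float64(0.059), 0.0248)
```

View pics/scene9.png

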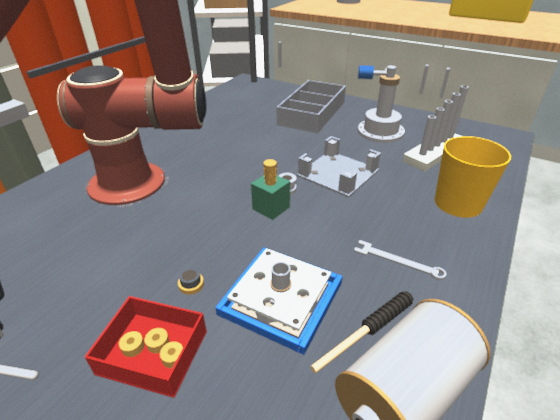

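The scene view shows the finished state. The three nozzles lie in the bin at (131,344), (156,339) and (172,354). The head sits level in the tray at (281,285), the drift is home at (270,175), the stand is empty and the bystanders haven't moved. The arm is clear, so I'm handing in.

```bash
python3 -c "
from plant import manip
print(manip.job_done())"
```

```text
the job is handed in; nothing more can be done
None
```

I handed the job in with all three worn nozzles in the scrap bin, the drift back in its block, and the diffuser and head set square and level in the tray; the hand-in gave no verdict.

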